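# Turn the spatula right way round in the utensil crock

### The job

The blue spatula was put into the utensil crock blade-down, where its blade cannot dry. Pull it out, turn it end for end and stand it back in the same crock handle-down, beside the wooden turner, which stays in the crock: lower it until the handle's end reaches the crock's bottom before you let go, without ramming it. Leave the crock where it stands and do not disturb the other things on the ledge; the notched steel utensil rest is there to lay the spatula across while you change your grip.

Things in the scene. Friction and masses are not known exactly. Their poses are not given: they have to be found in the camera images.
- spatula: Spatula with a blue blade, 265 mm long, 90 g, rigid, at the start blade-down in the crock, handle up. Origin: middle of the blade's tip edge; its z axis runs along it to the handle's end (z = 265 mm). Flat blade z = 0 to 79 mm, 48 mm wide along y (narrowing to 26 mm from z = 56), 10 to 13 mm thick along x; round wooden handle, 16 mm diameter, z = 77 to 265 mm. Centre of mass near z = 120 mm.
- spatula_blade_tip (a point): Middle of the blade's tip edge (the spatula's origin).
- spatula_handle_end (a point): Centre of the free end of the spatula's handle.
- crock: White ceramic utensil crock, open round jar, loose, 1.1 kg, 110 mm high, 104 mm outer diameter, wall 6 mm: 92 mm inside in the upper half, narrowing to 76 mm at the inner floor, 8 mm above its underside. Origin: centre of its underside, z up. At the start the spatula's handle leans about 16 degrees towards the crock's +x, the turner's head about 13 degrees towards its -x, both in the plane y = 0.
- crock_rim (a point): Centre of the crock's mouth, at the height of the rim.
- turner: Wooden slotted turner, 237 mm long, 50 g, standing in the crock handle-down (right way round). Origin: foot of its handle, on the axis; z runs up to its head. Flat handle 16 mm (y) by 9 mm (x); head 52 mm wide from z = 177 to 237 mm.
- turner_foot (a point): Foot of the turner's handle, inside the crock.
- rest: Steel utensil rest, loose, 0.55 kg: tray 122 mm (x) by 115 mm (y), floor 4 mm thick, upright walls 5 mm thick with middles at y = -55 and 55 mm, tops 30 mm above the ledge. On each, four bumps 7 mm high at x = -45, -15, 15, 45 mm: a 16 mm handle laid along y sits in the notches at x = -30, 0 or 30 mm, axis 38 mm up. The other two edges are 18 mm high. Origin: centre of underside, z up.
- timer: Countertop timer, white round base with a red dial, 72 mm diameter, 50 mm high; bystander. Origin: centre of its underside.
- canister: Clear square canister with white press-button lid, 99 mm square, 155 mm high; bystander. Origin: centre of its underside.
- jar: Blue ceramic jar with lid and wooden knob, 94 mm diameter, 122 mm high; bystander. Origin: centre of its underside.
- oil: Green oil bottle, 64 mm diameter, 210 mm high; bystander. Origin: centre of its underside.
- pepper_mill: Dark wooden pepper mill, 52 mm diameter, 150 mm high; bystander. Origin: centre of its underside.
- measuring_cup: Steel measuring cup, 82 mm rim diameter, 58 mm high, flat handle reaching 115 mm from its axis along its y; bystander. Origin: centre of its underside.

How it is judged (in metres and radians):
On the way, in this order (a step that is already met when the one before it is completed fails the run):
1. the spatula is drawn up out of the crock, its blade tip above the rim (z of spatula_blade_tip in the frame of crock_rim above 0 m), for 0.1 s.
2. the spatula has been turned over: its blade points clearly upward, its handle's end downward (angle between spatula's own z axis and vertical above 2 rad), for 0.1 s.
At the end, for the whole second after the job is handed in: The spatula is at rest in the crock blade up, leaning under 48 degrees, its handle's end within 17 mm of the inner floor; the turner is still in the crock handle-down, foot within 22 mm of the floor; the crock stands upright within 30 mm of its start (horizontal distance between spatula_handle_end and crock below 0.046 m and z of spatula_handle_end in the frame of crock between 0 and 0.025 m and angle between spatula's own z axis and vertical above 2.3 rad and horizontal distance between turner_foot and crock below 0.05 m and z of turner_foot in the frame of crock below 0.03 m and angle between turner's own z axis and vertical below 0.85 rad and angle between crock's own z axis and vertical below 0.05 rad and distance of crock from where it was at the start of the episode below 0.03 m and linear speed of each of spatula, turner below 0.03 m/s); the robot touches nothing.
It fails at once if the crock is tipped by more than 15 degrees or shoved more than 40 mm (angle between crock's own z axis and vertical above 0.26 rad or distance of crock from where it was at the start of the episode above 0.04 m).
It fails at once if the spatula is rammed into the ceramic crock (over 40 N) (contact force between spatula and crock above 40 N).
It fails at once if the turned spatula is dropped into the crock: it is let go with its handle's end more than 27 mm above the crock's inner floor (angle between spatula's own z axis and vertical above 2.2 rad and horizontal distance between spatula_handle_end and crock below 0.046 m and z of spatula_handle_end in the frame of crock between 0.035 and 0.12 m and contact force between the fingers and spatula below 0.01 N).
It fails at once if the turner is pulled out of the crock (its foot more than 80 mm above the crock's underside) (z of turner_foot in the frame of crock above 0.08 m).
It fails at once if another thing on the ledge is shifted by more than 30 mm (distance of any of timer, canister, jar, oil, pepper_mill, measuring_cup from where it was at the start of the episode above 0.03 m).
It also fails if it takes over 64 s, if anything falls off the work surface, if the arm or the gripper's body presses on something with over 40 N, if the wrist force passes 120 N, or if a joint passes its speed limit or range.

### The arm

A 6-joint arm with a two-finger parallel gripper is mounted at the origin on the work surface. World frame = base frame: x ahead of the robot, y to its left, z up, the work surface at z = 0. Lengths are in m, angles in degrees, forces in N, time in s.
With the tool pointing down it reaches from about 0.375 to 0.9 m from the base axis. Payload 3.1 kg.
Tool frame: the origin (TCP) lies between the finger pads; the fingertips stand 22 mm ahead of it and the grasp point (between the pads) lies 3 mm ahead of it (bot.tip_extent is the distance from the TCP to the fingertips, in m); y points along the fingers, z is the direction in which the jaws open and shut, and the axes are right-handed (so a half turn about y gives the same grasp; the last joint's range is limited). The gripper opens to 87 mm and grips with 3 to 60 N. Pads are 19 mm wide; open, the fingers measure 117 mm over their backs; the gripper's body (75 mm by 190 mm) begins 51 mm behind the grasp point.
Start: joints at [-84.655, 30.224, 82.088, -0, 67.689, -10.227], TCP at [0.168, -0.602, 0.245] pointing down, gripper open.
Joint ranges: [-176.69, 176.69], [-43.24, 126.21], [12.49, 139.97], [-82, 262], [0, 151.66], [-163.58, 163.58]. Speed limits (degrees/s): [159.86, 159.86, 180, 180, 180, 180].

### API

Orientations are given as a 3x3 rotation matrix whose columns are the frame's x, y, z axes.
In Python, from rig import bot, eyes, models gives the robot as it stands. The module is installed in compiled form; this text tells all that it offers.
- The arm moves only by the tool arm_command, never from a script. Its arguments are lists of equal length, an entry for each row: "translation": the shift along the tool's x, y, z each as a share of 0.08 m, from -1 to 1, a list of three; "rotation": the turn, a rotation vector about the tool's x, y, z each as a share of 60 degrees, from -1 to 1, a list of three; "grip": the closure, from -1 (fully open) to 1 (shut), so that 0 is half open. In form: {"translation": [[x, y, z], ...], "rotation": [[rx, ry, rz], ...], "grip": [grip, ...]}. A call has 1 to 5 rows; each row is the pose to reach, as a shift and turn from the pose commanded when the call began, along the tool's axes at that moment; what a row does not reach only later rows make up. A row lasts 1/10 s, in which the tool goes at most 50 mm and 8.59 degrees, less where a joint would pass 70% of its speed; a pose out of reach is approached as far as the arm can. A call with a number of a shift or a turn outside -1 to 1 is refused whole. A call with a gripper value outside its range is refused whole. The fingers move at their own pace and stop on an object; the grip force is fixed at half the most. Time passes only in rows, so rows that repeat a pose let the fingers close. It gives the time, the measured TCP pose, the force and the opening at its end, in the units of the state.
- bot.read_state(): the state, without advancing time (a new reading comes with each control period).
- eyes.capture(name): name is "side" or "top"; returns a dict with "image" (480x640x3 uint8, blue, green, red), "mtx" (3x3 intrinsics, pixels), "dist_coeffs" ([k1, k2, p1, p2, k3] as OpenCV has them; the pictures are not rectified), "rvec" (rotation vector, rad) and "tvec" (3), from world to camera coordinates, as OpenCV has them. Camera axes: x right, y down, z forward; pixel columns grow to the right and rows downward; lengths in m; the calibration is good to about 2 mm. A picture is of the moment at which its call begins. There is no depth.
- bot.hand_in(): hands the job in, once; it reports no verdict.
Trained networks look in the newest picture that a camera, given by its name, has taken for a name from the list of things; names that differ only in an ending like _2 or _b are one class to them, and where a whole thing is asked for, a point or a joint stands for the part that bears it (a point fixed in the world has none). Each returns a list of dicts, best first, with "conf" (0 to 1); they miss things now and then, are a little off and sometimes report something else, mostly with a low value. They report only what shows in the picture. A call takes as long as a camera call.
- models.recognise(camera, thing): "extent" ([left, top, right, bottom] as shares, 0 to 1, of the picture: columns of its width, rows of its height, round what is visible of it).
- models.spot_point(camera, thing): "point" ([column, row] as shares, 0 to 1, of the picture: columns of its width, rows of its height: a listed point, or the origin of a listed thing).
The state is a dict: "time_s": time; "joint_positions": joint angles; "qvel": joint speeds; "tau": joint torques, N m; "position": TCP position; "tcp_rot": TCP orientation; "force": force on the tool from outside, world axes, zero at the start; "moment": the same for the moment, N m; "opening": opening from 0.0 (shut) to 1.0 (fully open).
Only numpy, scipy, OpenCV 4.12 (cv2) and the standard library are available. Lean on these libraries where they do the work, as an engineer would, in place of code of your own. Each camera call takes 0.05 s, during which the arm holds its last target. There are 200 camera calls.

## Working session

There is one attempt and no reset: what is moved stays moved. The work goes in short steps, Python scripts to look and compute and a tool call to move; the robot and the scene stay as the last step left them, time stands still between calls to the robot, and variables do not carry over. Pictures are saved under pics/ and viewed, about 8 in all and at most 12, crops included, and the job is handed in when it is done.

Besides the shell and the picture viewer there is one more tool, called after "Emit:" as name(argument=value, ...), one argument or row to a line, values as JSON. arm_command: Moves the arm, as the interface text tells. Shift numbers are shares of 0.08 m and turn numbers shares of 60 degrees, none past 1 either way. Its arguments: {"type":"object","properties":{"translation":{"type":"array"},"rotation":{"type":"array"},"grip":{"type":"array"}},"required":["translation","rotation","grip"]}

```bash
mkdir -p pics
python3 - <<'E'
from rig import bot,eyes,models
import cv2,numpy as np
for c in ("side","top"):
    d=eyes.capture(c); cv2.imwrite(f"pics/{c}0.png",d["image"])
    print(c,np.round(d["mtx"],1).tolist(),np.round(d["dist_coeffs"],4),np.round(d["rvec"],4),np.round(d["tvec"],4))
    R=cv2.Rodrigues(np.array(d["rvec"]))[0]; print("cam pos",-R.T@np.array(d["tvec"]).ravel())
    for p in ("spatula_handle_end","crock_rim","crock","rest","turner_foot","timer","canister","jar","oil","pepper_mill","measuring_cup"):
        r=models.spot_point(c,p)[:2]; print(p,[(round(q["conf"],2),np.round(np.array(q["point"])*[640,480],1).tolist()) for q in r])
print(bot.read_state())
E
```

```text
side [[434.8, 0.0, 320.0], [0.0, 434.8, 236.7], [0.0, 0.0, 1.0]] [-0.0317  0.      0.      0.      0.    ] [ 0.7134 -2.6014  1.1602] [0.5253 0.266  1.2103]
cam pos [0.09636945 0.8918271  1.00345707]
spatula_handle_end [(0.66, [294.6, 228.5])]
crock_rim [(0.56, [320.6, 285.6])]
crock [(0.69, [317.6, 309.7])]
rest [(0.58, [359.3, 233.2])]
turner_foot []
timer [(0.65, [291.8, 243.2]), (0.64, [303.2, 416.9])]
canister [(0.77, [245.0, 277.0]), (0.42, [292.2, 229.7])]
jar [(0.77, [310.6, 211.8]), (0.33, [319.0, 310.2])]
oil [(0.66, [240.7, 321.7])]
pepper_mill [(0.77, [343.4, 191.0])]
measuring_cup [(0.76, [301.6, 411.6])]
top [[500.2, 0.0, 313.6], [0.0, 500.2, 235.8], [0.0, 0.0, 1.0]] [-0.0495  0.      0.      0.      0.    ] [ 2.153  -2.1515  0.1203] [0.0897 0.5807 1.2985]
cam pos [0.41639759 0.07437755 1.36100706]
spatula_handle_end [(0.65, [266.2, 223.4]), (0.31, [161.4, 312.2])]
crock_rim [(0.95, [268.7, 268.4])]
crock [(0.69, [274.2, 268.0])]
rest [(0.56, [407.2, 252.5])]
turner_foot []
timer [(0.91, [344.4, 189.3]), (0.31, [267.4, 173.2])]
canister [(0.63, [268.7, 173.4]), (0.46, [3
[... 274 characters left out ...]
.20865768e+01,  1.69596861e-03,
        6.76919918e+01, -1.02283119e+01]), 'qvel': array([ 0.00709291, -0.03462371, -0.04354495, -0.07222254,  0.01118523,
        0.00818751]), 'tau': array([-2.47673479e-04, -4.40024221e+01, -1.76983523e+01,  6.33345754e-02,
        5.04087168e-02, -2.16884865e-05]), 'position': array([ 0.16782769, -0.60202011,  0.24455487]), 'tcp_rot': array([[-9.63286177e-01,  2.39273680e-05,  2.68476704e-01],
       [-2.68476703e-01,  3.82267281e-05, -9.63286177e-01],
       [-3.33118888e-05, -9.99999999e-01, -3.03993379e-05]]), 'force': array([-0.54471414, -0.19801666, -0.08064422]), 'moment': array([ 0.03922869, -0.02566562, -0.04375535]), 'opening': 0.9978816608762662}
```

View pics/side0.png

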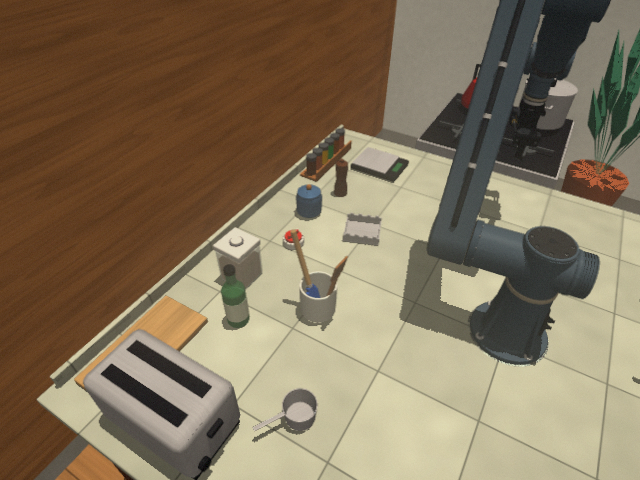

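View pics/top0.png

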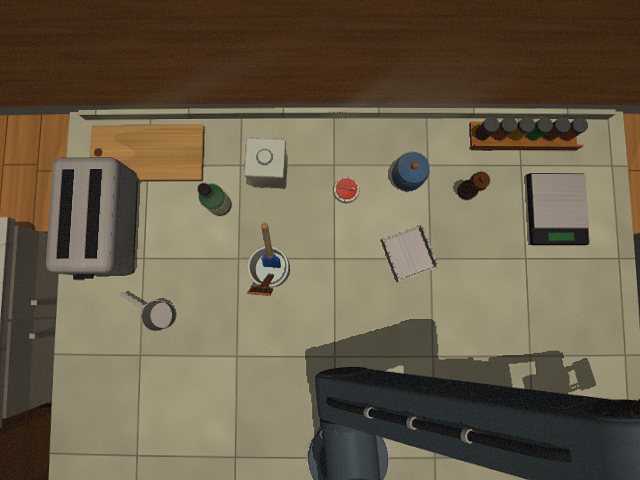

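The side view shows the crock at about (318,300), the blue spatula's handle top at (294,233) and the turner's head at (340,268). The top view shows the crock at (268,267), the handle end at (265,226), the turner's head at (260,290) and the rest at (408,253). The robot stands at the bottom of the top view.

```bash
cat > h.py <<'E'
import cv2,numpy as np
from rig import bot,eyes,models
def cam(d): 
    R=cv2.Rodrigues(np.array(d["rvec"],float))[0]; t=np.array(d["tvec"],float).ravel()
    return np.array(d["mtx"],float),np.array(d["dist_coeffs"],float),R,t
def ray(d,px):
    K,D,R,t=cam(d); u=cv2.undistortPoints(np.array([[px]],float),K,D)[0,0]
    v=R.T@np.array([u[0],u[1],1]); return -R.T@t, v/np.linalg.norm(v)
def atz(d,px,z): c,v=ray(d,px); return c+v*(z-c[2])/v[2]
def tri(ds,pxs):
    A=np.zeros((3,3));b=np.zeros(3);rs=[ray(d,p) for d,p in zip(ds,pxs)]
    for c,v in rs: P=np.eye(3)-np.outer(v,v);A+=P;b+=P@c
    x=np.linalg.solve(A,b); return x,[np.linalg.norm((np.eye(3)-np.outer(v,v))@(x-c)) for c,v in rs]
def proj(d,X):
    K,D,R,t=cam(d); return cv2.projectPoints(np.array(X,float).reshape(-1,3),cv2.Rodrigues(R)[0],t,K,D)[0].reshape(-1,2)
E
python3 - <<'E'
from h import *
s=eyes.capture("side");t=eyes.capture("top")
np.set_printoptions(precision=4,suppress=True)
for n,a,b in (("hend",(294.6,230.5),(266.2,224.5)),("rim",(320.6,285.6),(268.7,268.4)),("crock",(317.6,309.7),(274.2,268)),("rest",(359.3,233.2),(407.2,252.5)),("mill",(343.4,191),(466.3,190.3)),("oil",(240.7,321.7),(219.2,204.7)),("timer",(291.8,243.2),(344.4,189.3)),("canister",(245,277),(268.7,173.4)),("jar",(310.6,211.8),(407.7,173.9)),("cup",(301.6,411.6),(160.8,312.9))):
    print(n,*tri((s,t),(a,b)), "top@0",atz(t,b,0)[:2])
print(atz(t,(268.7,268.4),.11),atz(s,(320.6,285.6),.11),atz(t,(408,253),.03))
big=lambda i,r,f:cv2.resize(i[r[1]:r[3],r[0]:r[2]],None,fx=f,fy=f,interpolation=cv2.INTER_CUBIC)
a=big(t["image"],(228,205,318,305),6); b=big(t["image"],(370,215,450,290),3)
c=big(s["image"],(270,220,360,330),5)
W=np.zeros((600,800,3),np.uint8); a=cv2.resize(a,(405,450));W[:450,:405]=a;c=cv2.resize(c,(368,450));W[:450,410:778]=c;b=cv2.resize(b,(160,150));W[450:600,:160]=b
cv2.imwrite("pics/z0.png",W)
E
```

```text
hend [0.5769 0.1923 0.2608] [np.float64(0.001347037209923528), np.float64(0.0013470372099235752)] top@0 [0.6164 0.221 ]
rim [0.4896 0.2019 0.1063] [np.float64(0.00020459990918648334), np.float64(0.00020459990918633795)] top@0 [0.4956 0.2127]
crock [ 0.4986  0.199  -0.008 ] [np.float64(0.0015386660646013533), np.float64(0.0015386660646014552)] top@0 [0.4967 0.1977]
rest [ 0.5427 -0.1649 -0.0056] [np.float64(0.0032658562116105855), np.float64(0.0032658562116107087)] top@0 [ 0.5391 -0.1651]
mill [ 0.705  -0.3316  0.0124] [np.float64(0.0049479684687316), np.float64(0.004947968468731301)] top@0 [ 0.7124 -0.3335]
oil [ 0.6694  0.3517 -0.0061] [np.float64(0.004182403420951133), np.float64(0.004182403420950977)] top@0 [0.672  0.3525]
timer [ 0.7158  0.0055 -0.0003] [np.float64(0.0007833821790174401), np.float64(0.000783382179017481)] top@0 [0.715  0.0052]
canister [0.757  0.2143 0.0039] [np.float64(0.0027874799178400807), np.float64(0.002787479917840179)] top@0 [0.7606 0.216 ]
jar [ 0.7558 -0.1734 -0.0026] [np.float64(0.003959663907468595), np.float64(0.003959663907468381)] top@0 [ 0.7588 -0.1715]
cup [0.3713 0.4978 0.0184] [np.float64(0.003694397658560472), np.float64(0.0036943976585604556)] top@0 [0.3741 0.5051]
[0.4892 0.2015 0.11  ] [0.4882 0.2048 0.11  ] [ 0.5351 -0.162   0.03  ]
```

View pics/z0.png

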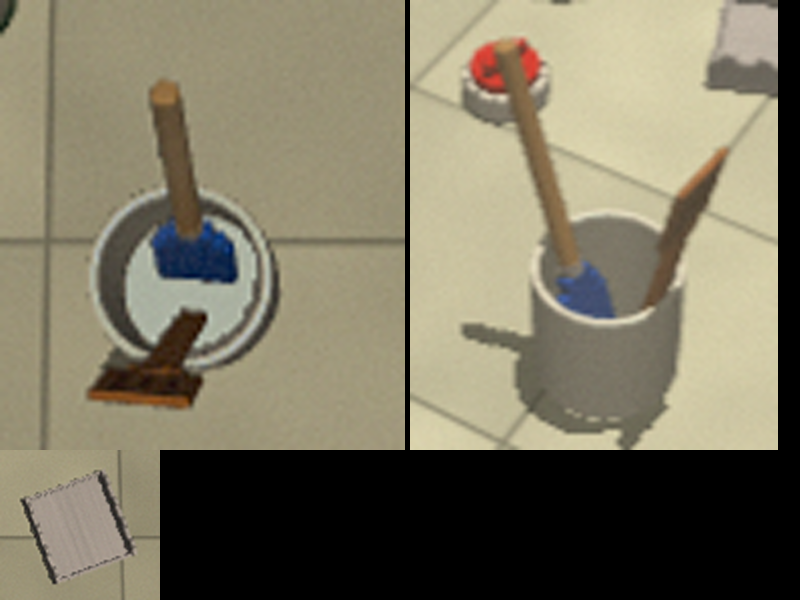

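Emit:
arm_command(
  translation=[
    [-1,-0.1,-1],
    [-1,-0.1,-1],
    [-1,-0.1,-1],
    [-1,-0.1,-1],
  ],
  rotation=[
    [0,0,0],
    [0,0,0],
    [0,0,0],
    [0,0,0],
  ],
  grip=[-1,-1,-1,-1],
)

```text
time_s: 1.7
position: [0.2245, -0.5016, 0.253]
tcp_rot: [[-0.963, -0.0, 0.271], [-0.271, 0.0, -0.963], [-0.0, -1.0, -0.0]]
force: [0.0, -0.5, -0.6]
opening: 1.0
```

Emit:
arm_command(
  translation=[
    [-1,-0.1,-1],
    [-1,-0.1,-1],
    [-1,-0.1,-1],
    [-1,-0.1,-1],
  ],
  rotation=[
    [0,0,0],
    [0,0,0],
    [0,0,0],
    [0,0,0],
  ],
  grip=[-1,-1,-1,-1],
)

```text
time_s: 2.1
position: [0.2795, -0.4051, 0.261]
tcp_rot: [[-0.963, 0.0, 0.271], [-0.271, -0.002, -0.963], [0.0, -1.0, 0.002]]
force: [2.0, -1.5, -1.0]
opening: 1.0
```

```bash
python3 -c "
from h import *
s=bot.read_state();print({k:np.round(s[k],4).tolist() for k in ('time_s','joint_positions','position','tcp_rot','opening')})"
```

```text
{'time_s': 2.1, 'joint_positions': [-68.4091, 18.7237, 99.6693, -0.0299, 61.5181, 5.909], 'position': [0.2795, -0.4051, 0.261], 'tcp_rot': [[-0.9627, 0.0001, 0.2705], [-0.2705, -0.0016, -0.9627], [0.0003, -1.0, 0.0016]], 'opening': 0.9997}
```

Emit:
arm_command(
  translation=[
    [-1,-0.4,-1],
    [-1,-0.4,-1],
    [-1,-0.4,-1],
    [-1,-0.4,-1],
    [-1,-0.4,-1],
  ],
  rotation=[
    [0,-0.7,0],
    [0,-0.7,0],
    [0,-0.7,0],
    [0,-0.7,0],
    [0,-0.7,0],
  ],
  grip=[-1,-1,-1,-1,-1],
)

```text
time_s: 2.6
position: [0.3352, -0.3092, 0.2932]
tcp_rot: [[-0.531, 0.001, 0.847], [-0.847, -0.004, -0.531], [0.003, -1.0, 0.003]]
force: [0.4, -0.3, -0.1]
opening: 0.995
```

```bash
python3 -c "
from h import *
s=bot.read_state();print({k:np.round(s[k],4).tolist() for k in ('time_s','joint_positions','position','tcp_rot','opening')})"
```

```text
{'time_s': 2.6, 'joint_positions': [-56.7399, 13.2932, 101.8543, -0.0705, 64.6307, -24.6106], 'position': [0.3352, -0.3092, 0.2932], 'tcp_rot': [[-0.5314, 0.0012, 0.8471], [-0.8471, -0.0038, -0.5314], [0.0026, -1.0, 0.0031]], 'opening': 0.9953}
```

Emit:
arm_command(
  translation=[
    [-1,-0.4,0],
    [-1,-0.4,0],
    [-1,-0.4,0],
    [-1,-0.4,0],
    [-1,-0.4,0],
  ],
  rotation=[
    [0,0,0.7],
    [0,0,0.7],
    [0,0,0.7],
    [0,0,0.7],
    [0,0,0.7],
  ],
  grip=[-1,-1,-1,-1,-1],
)

```text
time_s: 3.1
position: [0.3774, -0.2433, 0.3248]
tcp_rot: [[-0.397, 0.364, 0.842], [-0.627, 0.562, -0.539], [-0.67, -0.742, 0.005]]
force: [0.8, 0.6, -0.9]
opening: 1.0
```

```bash
cat > kin.py <<'E'
import numpy as np
from scipy.spatial.transform import Rotation as Ro
from scipy.optimize import least_squares
R0=np.array([[0,0,-1],[-1,0,0],[0,1,0.]])
# p: h, lat, L1, L2 along forearm, e elbow offset, d6, a0
def fk(q,p,s4=1):
    h,lat,L1,L2,e,d6,a0=p; q=np.radians(q)
    A=Ro.from_euler('z',q[0]).as_matrix(); B=A@Ro.from_euler('y',q[1]).as_matrix(); C=B@Ro.from_euler('y',q[2]).as_matrix()
    D=C@Ro.from_euler('z',s4*q[3]).as_matrix()@Ro.from_euler('y',q[4]).as_matrix()@Ro.from_euler('z',q[5]).as_matrix()
    P=np.array([0,0,h])+A@[a0,lat,0]+B@[0,0,L1]+C@[e,0,L2]+D@[0,0,d6]
    return P,D@R0
E
cat > fit.py <<'E'
from kin import *; from rig import bot
import json,os
F='data.json'; d=json.load(open(F)) if os.path.exists(F) else [[[-84.654,30.2235,82.0866,.0017,67.692,-10.2283],[.16783,-.60202,.24455],None],[[-68.4091,18.7237,99.6693,-.0299,61.5181,5.909],[.2795,-.4051,.261],None],[[-56.7399,13.2932,101.8543,-.0705,64.6307,-24.6106],[.3352,-.3092,.2932],None]]
s=bot.read_state(); d.append([s['joint_positions'].tolist(),s['position'].tolist(),s['tcp_rot'].tolist()]); json.dump(d,open(F,'w'))
np.set_printoptions(precision=4,suppress=True)
print(s['time_s'],np.array(d[-1][0]),np.array(d[-1][1]));print(np.array(d[-1][2]))
for s4 in(1,-1): print('rot err',s4,np.abs(fk(d[-1][0],[0]*7,s4)[1]-d[-1][2]).max())
p0=np.array([.2,.11,.5,.4,0,.2,0])
r=least_squares(lambda p:np.concatenate([(fk(q,p)[0]-x) for q,x,_ in d]+[1e-4*(p-p0)]),p0)
print(r.x,np.abs(r.fun[:-7]).max()); json.dump(r.x.tolist(),open('p.json','w'))
E
python3 fit.py
```

```text
3.1 [-68.9243  19.0785 100.9173  32.8386  88.2788 -45.9258] [ 0.3774 -0.2433  0.3248]
[[-0.3972  0.3641  0.8424]
 [-0.6272  0.5624 -0.5388]
 [-0.67   -0.7424  0.005 ]]
rot err 1 3.3306690738754696e-16
rot err -1 1.011542156894272
[0.2743 0.111  0.5879 0.3915 0.1142 0.2835 0.0002] 3.76917705851576e-05
```

```bash
cat >> kin.py <<'E'
import json
P=json.load(open('p.json'))
LO=np.array([-176.7,-43.2,12.5,-82,0,-163.6]);HI=np.array([176.7,126.2,140,262,151.7,163.6])
def ik(pos,R,seed):
    def f(q):
        x,Q=fk(q,P); return np.r_[(x-pos)*5,(Q-R).ravel()]
    r=least_squares(f,np.clip(seed,LO+3,HI-3),bounds=(LO+2,HI-2),max_nfev=60)
    return r.x,np.abs(r.fun).max()
C=np.array([.490,.202,0]); HE=np.array([.577,.192,.262]); al=np.radians(-6.5)
lean=lambda l,b:np.array([np.sin(l)*np.cos(b),np.sin(l)*np.sin(b),np.cos(l)])
d0=lean(np.radians(16),al)
def tool(a,d,sg):
    z=np.cross(a,d);z*=sg/np.linalg.norm(z); return np.c_[np.cross(a,z),a,z]
g=np.stack(np.meshgrid(np.linspace(-1,1,7),np.linspace(0,1,9),np.linspace(-1,1,13),indexing='ij'),-1).reshape(-1,3)
BODY=g*[.0375,-.13,.095]+[0,-.051,0]
def FING(w): return g*[.0115,-.07,w]+[0,.019,0]
a_=np.array([np.cos(al),np.sin(al),0]); foot=C-a_*.017+[0,0,.008]; td=lean(np.radians(13),al+np.pi); ty=np.array([-a_[1],a_[0],0])
TUR=np.array([foot+td*z+ty*y for z in np.linspace(.08,.237,17) for y in ((-.026,-.013,0,.013,.026) if z>.175 else (-.008,.008))])
def clear(G,R,w):
    pts=np.r_[BODY,FING(w)]@R.T+G
    r=np.hypot(*(pts[:,:2]-C[:2]).T)-.052; h=pts[:,2]-.110
    dc=np.where((r>0)&(h>0),np.hypot(r,h),np.maximum(r,h)).min()
    L=(TUR-G)@R; dist=lambda lo,hi:np.linalg.norm(np.maximum(np.maximum(lo-L,L-hi),0),axis=1).min()
    dt=min(dist(np.array([-.0375,-.181,-.095]),np.array([.0375,-.051,.095])),dist(np.array([-.0115,-.051,-w]),np.array([.0115,.019,w])))
    return dc,dt,pts[:,2].min()
E
cat > plan.py <<'E'
from kin import *
import itertools
S=[np.array([x,y,z,j4,j5,j6.__float__()]) for x in(-25,) for y in(20,) for z in(110,) for j4 in(0,60,120,180) for j5 in(60,100) for j6 in(-120,-60,0,60,120)]
def solve(G,R):
    pos=G-.003*R[:,1]; out=[]
    for s in S:
        q,e=ik(pos,R,s)
        if e<2e-3 and not any(np.abs(q-o).max()<3 for o in out): out.append(q)
        if len(out)>=2: break
    return out
res=[]
for s,phi,p,sg in itertools.product((.137,.145),range(40,136,15),(0,8,16),(1,-1)):
    a=lean(np.radians(90+p),np.radians(phi)); R=tool(a,d0,sg); G=HE-(.265-s)*d0
    c=clear(G,R,.0585); c2=clear(G-.07*a,R,.0585)
    if min(c[0],c2[0])<.004 or min(c[1],c2[1])<.005: continue
    qs=solve(G,R)
    if not qs: continue
    for lam,off,be,psi in itertools.product((0,8,16),(.016,),(al,),range(20,141,15)):
        u=lean(np.radians(lam),be); E=C+a_*off+[0,0,.009]
        # tool in spatula frame: angle between a and d fixed; new tool: approach azimuth psi about u
        k=a@d0; # approach component along spatula z (d); at place spatula z=-u
        h=lean(np.radians(90),np.radians(psi)); h=h-u*(h@u); h/=np.linalg.norm(h)
        an=np.sqrt(1-k*k)*h+k*(-u); R2=tool(an,-u,sg); G2=E+(.265-s)*u
        cc=clear(G2,R2,.04); c3=clear(G2-.05*an,R2,.0585)
        if min(cc[0],c3[0])<.004 or min(cc[1],c3[1])<.006: continue
        for q2 in solve(G2,R2):
            for q in qs: res.append((min(c[0],c2[0],cc[0],c3[0]),min(c[1],c2[1],cc[1],c3[1]),s,phi,p,sg,lam,psi,q.round(0),q2.round(0)))
np.set_printoptions(suppress=True,linewidth=150)
print(len(res)); 
for r in sorted(res,key=lambda r:-min(r[0],r[1])-.0001*min(163-abs(r[8][5]),163-abs(r[9][5]),30))[:25]: print(np.round(r[:8],3),r[8],r[9])
E
time timeout 500 python3 plan.py
```

```text
138
[  0.01    0.035   0.137 100.      0.      1.      8.    125.   ] [-19.  63.  92.  63. 102. -52.] [-12.  70.  77.  54. 122. 123.]
[  0.01    0.035   0.137 100.      0.     -1.      8.    125.   ] [-19.  63.  92.  63. 102. 128.] [-12.  70.  77.  54. 122. -57.]
[  0.01    0.038   0.137 100.      0.      1.      8.    140.   ] [-19.  63.  92.  63. 102. -52.] [ -8.  72.  67.  47. 133. 124.]
[  0.01    0.038   0.137 100.      0.     -1.      8.    140.   ] [-19.  63.  92.  63. 102. 128.] [ -8.  72.  67.  47. 133. -56.]
[  0.01    0.026   0.137 100.      0.      1.      0.    140.   ] [-19.  63.  92.  63. 102. -52.] [ -7.  69.  71.  42. 127. 116.]
[  0.01    0.026   0.137 100.      0.     -1.      0.    140.   ] [-19.  63.  92.  63. 102. 128.] [ -7.  69.  71.  42. 127. -64.]
[  0.009   0.038   0.137 100.      0.      1.     16.    140.   ] [-19.  63.  92.  63. 102. -52.] [ -8.  76.  64.  53. 137. 132.]
[  0.009   0.038   0.137 100.      0.     -1.     16.    140.   ] [-19.  63.  92.  63. 102. 128.] [ -8.  76.  64.  53. 137. -48.]
[  0.009   0.038   0.137 100.      0.      1.     16.   
[... 1496 characters left out ...]
. -56.]
[  0.008   0.039   0.137 115.      0.      1.     16.    140.   ] [-15.  65.  81.  55. 111. -49.] [ -8.  77.  65.  56. 139. 133.]
[  0.008   0.039   0.137 115.      0.     -1.     16.    140.   ] [-15.  65.  81.  55. 111. 131.] [ -8.  77.  65.  56. 139. -47.]
[  0.008   0.031   0.137  85.      8.      1.      8.    125.   ] [-22.  58. 104.  72.  88. -56.] [-12.  71.  76.  55. 125. 123.]
[  0.008   0.031   0.137  85.      8.     -1.      8.    125.   ] [-22.  58. 104.  72.  88. 124.] [-12.  71.  76.  55. 125. -57.]
[  0.008   0.035   0.137 115.      0.      1.      8.    125.   ] [-15.  65.  81.  55. 111. -49.] [-12.  71.  76.  55. 125. 123.]
real	1m23.369s
user	1m23.789s
sys	0m0.060s
```

```bash
cat > go.py <<'E'
from kin import *; from rig import bot
def run(wps,maxrot=38,rowmm=.035,st=None):
    """wps: list of (grasp point, R). prints call numbers"""
    s=st or bot.read_state(); p=np.array(s['position']);R=np.array(s['tcp_rot']);q=np.array(s['joint_positions'])
    print('now',s['time_s'],p.round(4),q.round(1))
    for G,T in wps:
        tp=G-.003*T[:,1]; rv=(Ro.from_matrix(R.T@T)).as_rotvec(degrees=True)
        n=int(np.ceil(max(np.linalg.norm(rv)/maxrot,np.linalg.norm(tp-p)/.08,.01)))
        R0_,p0_=R,p
        for i in range(n):
            Rt=R0_@Ro.from_rotvec(rv*(i+1)/n,degrees=True).as_matrix(); pt=p0_+(tp-p0_)*(i+1)/n
            tr=(R.T@(pt-p)/.08).round(2); ro=(Ro.from_matrix(R.T@Rt).as_rotvec(degrees=True)/60).round(3)
            p=p+R@tr*.08; R=R@Ro.from_rotvec(ro*60,degrees=True).as_matrix()
            q2,e=ik(p,R,q); dq=np.abs(q2-q).max(); q=q2
            print('T',tr.tolist(),'R',ro.tolist(),'->',p.round(3),'q',q.round(0),'e%.4f dq%.0f clr'%(e,dq),np.round(clear(p+.003*R[:,1],R,.0585),3))
E
cat > t.py <<'E'
from kin import *
s=.137; a=lean(np.radians(90),np.radians(100)); RG=tool(a,d0,1); G=HE-(.265-s)*d0
E
python3 fit.py|tail -1
python3 - <<'E'
from go import *; from t import *
print(G,RG.round(3))
run([(G-.15*a+[0,0,.02],RG),(G-.07*a,RG)])
E
```

```text
[0.2743 0.111  0.5879 0.3915 0.1142 0.2835 0.0002] 3.785821008556178e-05
[0.54194521 0.19599399 0.1389585 ] [[-0.261 -0.174  0.95 ]
 [-0.046  0.985  0.167]
 [-0.964  0.    -0.265]]
now 3.1 [ 0.3774 -0.2433  0.3248] [-68.9  19.1 100.9  32.8  88.3 -45.9]
T [-0.36, 0.89, 0.01] R [-0.152, -0.012, 0.133] -> [ 0.415 -0.186  0.291] q [-62.  27. 101.  36.  91. -46.] e0.0000 dq7 clr [0.358 0.33  0.263]
T [-0.24, 0.91, 0.16] R [-0.153, -0.012, 0.132] -> [ 0.454 -0.128  0.259] q [-54.  35. 100.  40.  94. -46.] e0.0000 dq8 clr [0.294 0.273 0.227]
T [-0.11, 0.91, 0.31] R [-0.152, -0.012, 0.133] -> [ 0.492 -0.07   0.225] q [-46.  44.  96.  44.  98. -47.] e0.0000 dq9 clr [0.225 0.222 0.185]
T [0.02, 0.85, 0.45] R [-0.153, -0.012, 0.133] -> [ 0.53  -0.012  0.192] q [-38.  53.  91.  49. 104. -48.] e0.0000 dq9 clr [0.16 0.18 0.14]
T [0.14, 0.75, 0.57] R [-0.152, -0.013, 0.132] -> [0.568 0.045 0.159] q [-30.  63.  83.  55. 112. -47.] e0.0000 dq9 clr [0.105 0.148 0.097]
T [0.12, 0.5, 0.03] R [-0.0, 0.0, 0.0] -> [0.561 0.085 0.149] q [-28.  63.  86.  57. 109. -49.] e0.0000 dq3 clr [0.066 0.113 0.087]
T [0.12, 0.5, 0.04] R [-0.0, 0.0, 0.0] -> [0.555 0.124 0.139] q [-25.  63.  88.  59. 106. -50.] e0.0000 dq3 clr [0.03  0.081 0.077]
```

Emit:
arm_command(
  translation=[
    [-0.36,0.89,0.01],
    [-0.36,0.89,0.01],
    [-0.36,0.89,0.01],
  ],
  rotation=[
    [-0.152,-0.012,0.133],
    [-0.152,-0.012,0.133],
    [-0.152,-0.012,0.133],
  ],
  grip=[-1,-1,-1],
)

```text
time_s: 3.4
position: [0.4154, -0.183, 0.2881]
tcp_rot: [[-0.346, 0.271, 0.898], [-0.541, 0.725, -0.426], [-0.767, -0.633, -0.104]]
force: [-0.4, 0.5, 0.7]
opening: 1.004
```

Emit:
arm_command(
  translation=[
    [-0.24,0.91,0.16],
    [-0.24,0.91,0.16],
    [-0.24,0.91,0.16],
  ],
  rotation=[
    [-0.153,-0.012,0.132],
    [-0.153,-0.012,0.132],
    [-0.153,-0.012,0.132],
  ],
  grip=[-1,-1,-1],
)

```text
time_s: 3.7
position: [0.4538, -0.1241, 0.2559]
tcp_rot: [[-0.302, 0.166, 0.939], [-0.439, 0.85, -0.292], [-0.846, -0.5, -0.184]]
force: [-0.5, -1.3, -0.4]
opening: 1.004
```

Emit:
arm_command(
  translation=[
    [-0.11,0.91,0.31],
    [-0.11,0.91,0.31],
    [-0.11,0.91,0.31],
  ],
  rotation=[
    [-0.152,-0.012,0.133],
    [-0.152,-0.012,0.133],
    [-0.152,-0.012,0.133],
  ],
  grip=[-1,-1,-1],
)

```text
time_s: 4.0
position: [0.492, -0.0653, 0.2226]
tcp_rot: [[-0.274, 0.055, 0.96], [-0.318, 0.937, -0.144], [-0.908, -0.344, -0.239]]
force: [-0.3, -0.0, -0.1]
opening: 1.005
```

Emit:
arm_command(
  translation=[
    [0.02,0.85,0.45],
    [0.02,0.85,0.45],
    [0.02,0.85,0.45],
  ],
  rotation=[
    [-0.153,-0.012,0.133],
    [-0.153,-0.012,0.133],
    [-0.153,-0.012,0.133],
  ],
  grip=[-1,-1,-1],
)

```text
time_s: 4.3
position: [0.5299, -0.0071, 0.1894]
tcp_rot: [[-0.261, -0.062, 0.963], [-0.185, 0.983, 0.013], [-0.947, -0.175, -0.268]]
force: [-0.3, -0.6, 0.2]
opening: 1.0
```

Emit:
arm_command(
  translation=[
    [0.14,0.75,0.57],
    [0.14,0.75,0.57],
    [0.14,0.75,0.57],
    [0.14,0.75,0.57],
  ],
  rotation=[
    [-0.152,-0.013,0.132],
    [-0.152,-0.013,0.132],
    [-0.152,-0.013,0.132],
    [-0.152,-0.013,0.132],
  ],
  grip=[-1,-1,-1,-1],
)

```text
time_s: 4.7
position: [0.5666, 0.0486, 0.1591]
tcp_rot: [[-0.263, -0.176, 0.949], [-0.047, 0.984, 0.169], [-0.964, -0.0, -0.267]]
force: [0.8, -0.8, 0.3]
opening: 1.002
```

```bash
python3 fit.py|tail -1
python3 - <<'E'
from go import *; from t import *
from h import *
run([(G-.07*a,RG),(G,RG)])
s=eyes.capture("side");t=eyes.capture("top"); cv2.imwrite("pics/s1.png",s["image"]);cv2.imwrite("pics/t1.png",t["image"])
for n in("spatula_handle_end","crock_rim"):
    A=[(c,models.spot_point(c,n)[:1]) for c in("side","top")]; px=[np.array(r[0]["point"])*[640,480] if r else None for c,r in A]; print(n,px)
    if all(x is not None for x in px): print(tri((s,t),px))
# reproject model spatula axis for check
X=np.array([HE-(.265-z)*d0 for z in(.265,.2,.137,.08)])
big=lambda i,r,f:cv2.resize(i[r[1]:r[3],r[0]:r[2]],None,fx=f,fy=f,interpolation=cv2.INTER_CUBIC)
out=[]
for d,r in((t,(225,200,315,310)),(s,(270,215,360,325))):
    im=d["image"].copy(); b=big(im,r,4.4)
    for x in proj(d,X): cv2.circle(b,tuple(int(v) for v in (x+.5-[r[0],r[1]])*4.4),2,(0,255,0),-1)
    out.append(b)
cv2.imwrite("pics/z1.png",np.hstack(out))
E
```

```text
[0.2742 0.111  0.588  0.3917 0.1141 0.2835 0.    ] 3.7540580927919454e-05
now 4.7 [0.5666 0.0486 0.1591] [-30.2  62.4  83.1  55.  111.5 -46.9]
T [0.24, 0.96, 0.08] R [0.002, -0.002, 0.001] -> [0.554 0.124 0.139] q [-25.  63.  88.  59. 106. -50.] e0.0000 dq6 clr [0.03  0.08  0.078]
T [-0.0, 0.87, 0.0] R [-0.0, -0.0, -0.0] -> [0.542 0.193 0.139] q [-19.  63.  92.  63. 102. -52.] e0.0000 dq6 clr [0.015 0.037 0.078]
spatula_handle_end [array([292.8 , 228.48]), array([267.328, 226.8  ])]
(array([0.5760546 , 0.19170513, 0.26618137]), [np.float64(0.004270561956428153), np.float64(0.004270561956428075)])
crock_rim [array([318.208, 283.2  ]), array([267.712, 264.48 ])]
(array([0.49785248, 0.20334022, 0.11301299]), [np.float64(0.0010406079853738108), np.float64(0.0010406079853737746)])
```

View pics/z1.png

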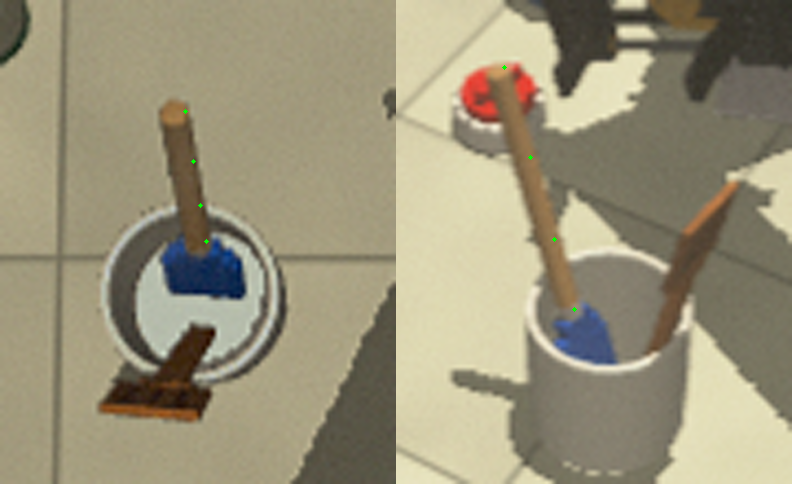

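Run:
```python
from go import *; from t import *
from h import *
np.set_printoptions(precision=4,suppress=True)
s=eyes.capture("side");t=eyes.capture("top")
e,r1=tri((s,t),((292.9,231.5),(264.0,225.0))); b,r2=tri((s,t),((309,284.5),(269.7,255.9)))
print(e,r1,b,r2); d=(e-b); print(np.linalg.norm(d),np.degrees(np.arctan2(np.hypot(d[0],d[1]),d[2])),np.degrees(np.arctan2(d[1],d[0])))
print('crock',atz(t,(268.6,266.5),.11), atz(s,(317.6,284),.11))
# turner head tip corners
print(tri((s,t),((270+(738-396)/4.4-.5,215+184/4.4-.5),(225+208/4.4-.5,200+415/4.4-.5))), atz(t,(225+100/4.4,200+410/4.4),.235))
```

```text
[0.577  0.1978 0.261 ] [np.float64(1.5003307937170734e-05), np.float64(1.5003307937018826e-05)] [0.5243 0.2023 0.0905] [np.float64(0.002329660279913131), np.float64(0.0023296602799132036)]
0.1784942410991442 17.213932202899215 -4.844732193540151
crock [0.4939 0.2018 0.11  ] [0.4982 0.204  0.11  ]
(array([0.4253, 0.1814, 0.2343]), [np.float64(0.0003539678143402495), np.float64(0.0003539678143401963)]) [0.4262 0.2353 0.235 ]
```

```bash
sed -i 's/C=np.array.*al=.*/C=np.array([.494,.202,0]); HE=np.array([.577,.1978,.262]); al=np.radians(-5)/' kin.py
python3 - <<'E'
from go import *; from t import *
run([(G-.07*a,RG),(G,RG),(G+.155*d0,RG)])
E
```

```text
now 5.1 [0.5666 0.0497 0.1588] [-30.1  62.4  83.2  55.1 111.4 -46.9]
T [0.12, 0.5, 0.05] R [0.001, -0.001, -0.0] -> [0.561 0.089 0.148] q [-27.  63.  86.  57. 108. -49.] e0.0000 dq3 clr [0.061 0.106 0.087]
T [0.11, 0.5, 0.04] R [0.001, -0.0, -0.001] -> [0.555 0.129 0.139] q [-24.  63.  88.  59. 106. -50.] e0.0000 dq3 clr [0.027 0.074 0.078]
T [0.0, 0.88, 0.0] R [-0.0, -0.0, 0.0] -> [0.542 0.198 0.139] q [-19.  63.  92.  64. 102. -52.] e0.0000 dq6 clr [0.009 0.033 0.078]
T [-0.96, -0.07, -0.0] R [-0.0, -0.0, 0.0] -> [0.564 0.196 0.213] q [-18.  56.  91.  66. 105. -44.] e0.0000 dq8 clr [0.076 0.064 0.152]
T [-0.97, -0.07, -0.0] R [-0.0, -0.0, 0.0] -> [0.585 0.194 0.288] q [-18.  50.  88.  69. 108. -35.] e0.0000 dq9 clr [0.152 0.097 0.226]
```

Emit:
arm_command(
  translation=[
    [0.23,1.0,0.09],
    [0.23,1.0,0.09],
    [0.23,1.0,0.09],
  ],
  rotation=[
    [0.002,-0.001,0],
    [0.002,-0.001,0],
    [0.002,-0.001,0],
  ],
  grip=[-1,-1,-1],
)

```text
time_s: 5.4
position: [0.5519, 0.1333, 0.1381]
tcp_rot: [[-0.269, -0.179, 0.946], [-0.045, 0.984, 0.173], [-0.962, 0.004, -0.272]]
force: [-0.1, 0.4, 0.7]
opening: 1.001
```

Emit:
arm_command(
  translation=[
    [0,0.3,0],
    [0,0.6,0],
    [0,0.88,0],
    [0,0.88,0],
    [0,0.88,0],
  ],
  rotation=[
    [0,0,0],
    [0,0,0],
    [0,0,0],
    [0,0,0],
    [0,0,0],
  ],
  grip=[-1,-1,-1,-1,-1],
)

```text
time_s: 5.9
position: [0.5424, 0.1985, 0.1388]
tcp_rot: [[-0.263, -0.175, 0.949], [-0.046, 0.985, 0.169], [-0.964, 0.001, -0.267]]
force: [-0.7, -0.1, 0.1]
opening: 1.002
```

Run:
```python
from go import *; from t import *
from h import *
run([(G,RG)])
s=eyes.capture("side");t=eyes.capture("top")
big=lambda i,r,f:cv2.resize(i[r[1]:r[3],r[0]:r[2]],None,fx=f,fy=f,interpolation=cv2.INTER_CUBIC)
cv2.imwrite("pics/z2.png",np.hstack([big(t["image"],(225,200,315,310),4.4),big(s["image"],(270,215,360,325),4.4)]))
```

```text
now 5.9 [0.5424 0.1985 0.1388] [-18.5  63.   91.9  63.8 101.8 -52.1]
T [-0.0, -0.01, -0.0] R [0.001, -0.0, -0.001] -> [0.543 0.198 0.139] q [-19.  63.  92.  64. 102. -52.] e0.0000 dq0 clr [0.009 0.033 0.077]
```

View pics/z2.png

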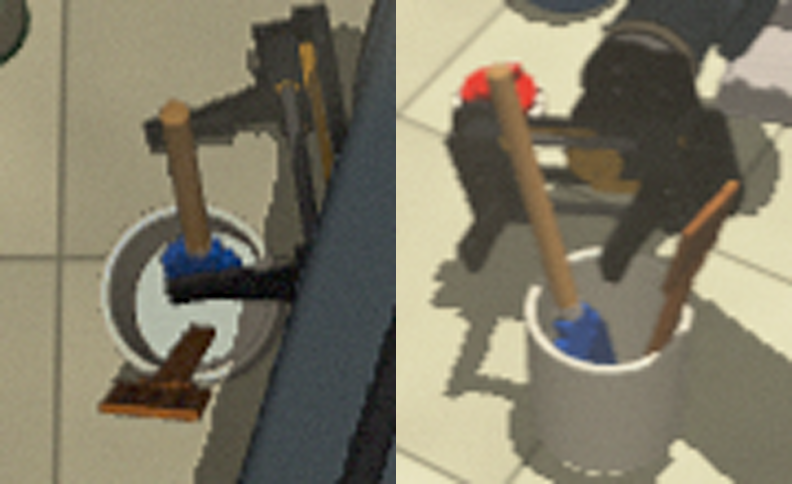

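The handle at about (185,180) in the top crop lies between the two fingers, at (165,290) and (155,135), which are well clear of the turner. Next I close the gripper.

Emit:
arm_command(
  translation=[
    [0,0,0],
    [0,0,0],
    [0,0,0],
    [0,0,0],
    [0,0,0],
  ],
  rotation=[
    [0,0,0],
    [0,0,0],
    [0,0,0],
    [0,0,0],
    [0,0,0],
  ],
  grip=[1,1,1,1,1],
)

```text
time_s: 6.5
position: [0.5422, 0.1988, 0.1386]
tcp_rot: [[-0.264, -0.174, 0.949], [-0.045, 0.985, 0.168], [-0.963, 0.002, -0.268]]
force: [0.7, -0.8, 0.6]
opening: 0.628
```

Emit:
arm_command(
  translation=[
    [0,0,0],
    [0,0,0],
    [0,0,0],
    [0,0,0],
    [0,0,0],
  ],
  rotation=[
    [0,0,0],
    [0,0,0],
    [0,0,0],
    [0,0,0],
    [0,0,0],
  ],
  grip=[1,1,1,1,1],
)

```text
time_s: 7.0
position: [0.542, 0.199, 0.1386]
tcp_rot: [[-0.264, -0.175, 0.948], [-0.045, 0.985, 0.169], [-0.963, 0.002, -0.268]]
force: [-0.5, -0.4, -1.5]
opening: 0.177
```

Emit:
arm_command(
  translation=[
    [0,0,0],
    [0,0,0],
    [0,0,0],
  ],
  rotation=[
    [0,0,0],
    [0,0,0],
    [0,0,0],
  ],
  grip=[1,1,1],
)

```text
time_s: 7.3
position: [0.5419, 0.199, 0.1386]
tcp_rot: [[-0.265, -0.175, 0.948], [-0.045, 0.985, 0.169], [-0.963, 0.002, -0.268]]
force: [-1.7, 0.8, -0.6]
opening: 0.169
```

Emit:
arm_command(
  translation=[
    [-0.15,0,0],
    [-0.35,0,0],
    [-0.55,0,0],
    [-0.75,-0.03,0],
    [-0.96,-0.07,0],
  ],
  rotation=[
    [0,0,0],
    [0,0,0],
    [0,0,0],
    [0,0,0],
    [0,0,0],
  ],
  grip=[1,1,1,1,1],
)

```text
time_s: 7.8
position: [0.5631, 0.1971, 0.2144]
tcp_rot: [[-0.265, -0.176, 0.948], [-0.046, 0.984, 0.17], [-0.963, 0.002, -0.268]]
force: [-3.0, -0.3, -1.9]
opening: 0.169
```

Run:
```python
from go import *; from t import *
from h import *
s=eyes.capture("side");t=eyes.capture("top")
for n in("spatula_handle_end","spatula_blade_tip","crock_rim","crock"):
    A=[models.spot_point(c,n)[:1] for c in("side","top")]; px=[np.array(r[0]["point"])*[640,480] if r else None for r in A]
    print(n,px,[r[0]['conf'] for r in A if r], tri((s,t),px) if all(x is not None for x in px) else '')
big=lambda i,r,f:cv2.resize(i[r[1]:r[3],r[0]:r[2]],None,fx=f,fy=f,interpolation=cv2.INTER_CUBIC)
cv2.imwrite("pics/z3.png",np.hstack([big(t["image"],(225,200,315,310),4.4),big(s["image"],(260,205,350,315),4.4)]))
run([(G+.165*d0,RG)])
```

```text
spatula_handle_end [array([284.48 , 199.392]), array([261.376, 205.104])] [0.73, 0.78] (array([0.6034987 , 0.19286062, 0.35154092]), [np.float64(0.001665390927384977), np.float64(0.0016653909273852225)])
spatula_blade_tip [array([309.184, 285.408]), array([268.608, 255.888])] [0.94, 0.7] (array([0.52346142, 0.20468675, 0.08983507]), [np.float64(0.001283742328839469), np.float64(0.0012837423288394863)])
crock_rim [array([321.088, 286.512]), array([267.776, 265.584])] [0.84, 0.85] (array([0.4926709 , 0.20287611, 0.1028092 ]), [np.float64(0.004369290639394815), np.float64(0.004369290639394868)])
crock [array([317.824, 312.384]), array([270.72 , 270.192])] [0.59, 0.68] (array([ 0.49240476,  0.20830643, -0.00636051]), [np.float64(0.0014671433006982193), np.float64(0.0014671433006980944)])
now 8.3 [0.5631 0.197  0.2123] [-18.   56.2  90.5  66.1 105.1 -44.3]
T [-0.55, -0.04, -0.0] R [0.001, -0.001, -0.001] -> [0.575 0.196 0.255] q [-18.  53.  89.  68. 107. -39.] e0.0000 dq5 clr [0.117 0.08  0.193]
T [-0.56, -0.05, -0.0] R [0.001, -0.001, -0.001] -> [0.588 0.194 0.298] q [-18.  49.  87.  69. 109. -34.] e0.0000 dq5 clr [0.162 0.103 0.236]
```

View pics/z3.png

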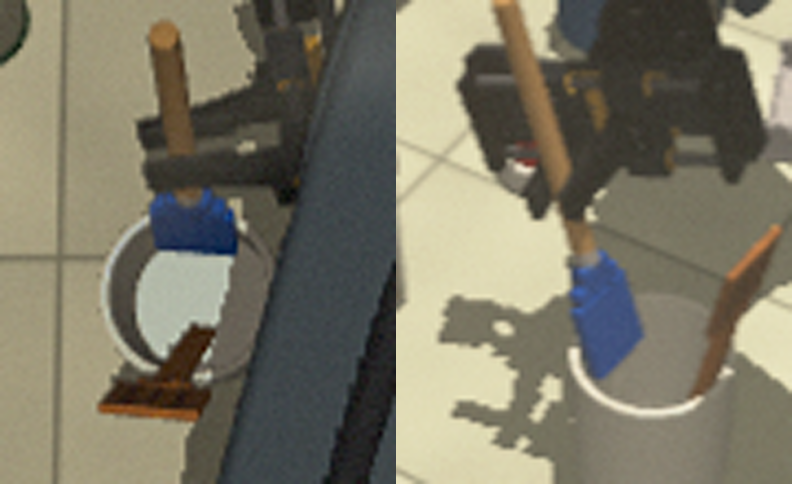

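The spatula is held and the blade tip, at about (195,252) in the top crop, is now level with the rim. The turner hasn't moved. I'll lift further and look again.

Emit:
arm_command(
  translation=[
    [-0.4,0,0],
    [-0.8,0,0],
    [-1,0,0],
    [-1,0,0],
  ],
  rotation=[
    [0,0,0],
    [0,0,0],
    [0,0,0],
    [0,0,0],
  ],
  grip=[1,1,1,1],
)

```text
time_s: 8.7
position: [0.586, 0.2005, 0.2908]
tcp_rot: [[-0.258, -0.173, 0.951], [-0.047, 0.985, 0.166], [-0.965, -0.001, -0.262]]
force: [0.2, 0.6, -1.0]
opening: 0.173
```

Emit:
arm_command(
  translation=[
    [-0.35,0,-0.15],
    [-0.7,0,-0.3],
    [-0.7,0,-0.3],
  ],
  rotation=[
    [0,0,0],
    [0,0,0],
    [0,0,0],
  ],
  grip=[1,1,1],
)

```text
time_s: 9.0
position: [0.5769, 0.1989, 0.3517]
tcp_rot: [[-0.26, -0.173, 0.95], [-0.046, 0.985, 0.167], [-0.965, 0.0, -0.264]]
force: [0.5, -0.2, -1.2]
opening: 0.169
```

Run:
```python
from go import *; from t import *
from h import *
np.set_printoptions(precision=4,suppress=True)
s=eyes.capture("side");t=eyes.capture("top")
st=bot.read_state();p=np.array(st['position']);R=np.array(st['tcp_rot']);g=p+.003*R[:,1];print(g,st['joint_positions'].round(1),st['time_s'])
for n in("spatula_handle_end","spatula_blade_tip","crock_rim","crock"):
    A=[models.spot_point(c,n)[:1] for c in("side","top")]; px=[np.array(r[0]["point"])*[640,480] if r else None for r in A]
    if all(x is not None for x in px): x,e=tri((s,t),px); print(n,[r[0]['conf'] for r in A],px,x,e[0],'tool',R.T@(x-g))
big=lambda i,r,f:cv2.resize(i[r[1]:r[3],r[0]:r[2]],None,fx=f,fy=f,interpolation=cv2.INTER_CUBIC)
cv2.imwrite("pics/z4.png",np.hstack([big(t["image"],(215,170,315,310),4),big(s["image"],(250,145,350,285),4)]))
```

```text
[0.5761 0.2019 0.3488] [-17.4  44.   88.4  70.7 109.9 -30.2] 9.1
spatula_handle_end [0.57, 0.73] [array([276.096, 155.712]), array([254.784, 188.208])] [0.6158 0.193  0.4714] 0.0020899021002847673 tool [-0.1282 -0.0157  0.0032]
spatula_blade_tip [0.85, 0.77] [array([303.488, 247.92 ]), array([264.896, 245.184])] [0.5392 0.201  0.2228] 0.0037026724674936585 tool [ 0.1311  0.0055 -0.0014]
crock_rim [0.84, 0.73] [array([320.384, 286.416]), array([268.48 , 264.288])] [0.496  0.2014 0.0999] 0.004550428430368124 tool [ 0.261   0.0134 -0.0093]
crock [0.98, 0.93] [array([316.928, 310.704]), array([274.496, 268.32 ])] [ 0.4992  0.1992 -0.0132] 0.0028554852313139923 tool [0.3692 0.0107 0.0238]
```

View pics/z4.png

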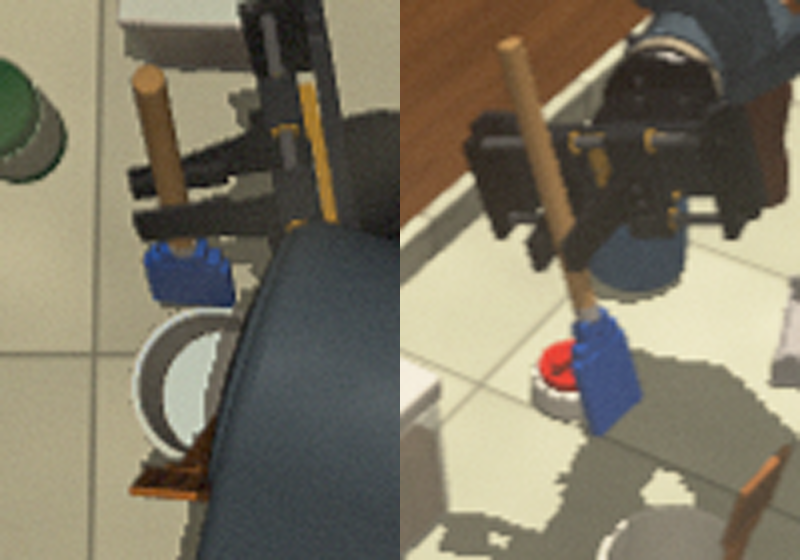

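Run:
```python
from go import *; from t import *
from h import *
np.set_printoptions(precision=4,suppress=True)
st=bot.read_state();R=np.array(st['tcp_rot']);g=np.array(st['position'])+.003*R[:,1]
W=[(g+[0,0,.005*i*0],R@Ro.from_euler('y',36*(i+1),degrees=True).as_matrix()) for i in range(5)]
run(W)
```

```text
now 9.5 [0.5766 0.199  0.3493] [-17.4  44.   88.3  70.8 110.  -30.1]
T [0.0, 0.0, 0.0] R [0.0, 0.6, -0.0] -> [0.577 0.199 0.349] q [-17.  44.  88.  71. 110.   6.] e0.0000 dq36 clr [0.161 0.164 0.251]
T [0.0, 0.0, 0.0] R [0.0, 0.6, -0.0] -> [0.577 0.199 0.349] q [-17.  44.  88.  71. 110.  42.] e0.0000 dq36 clr [0.146 0.135 0.252]
T [0.0, 0.0, 0.0] R [0.0, 0.6, -0.0] -> [0.577 0.199 0.349] q [-17.  44.  88.  71. 110.  78.] e0.0000 dq36 clr [0.144 0.106 0.249]
T [0.0, 0.0, 0.0] R [0.0, 0.6, 0.0] -> [0.577 0.199 0.349] q [-17.  44.  88.  71. 110. 114.] e0.0000 dq36 clr [0.171 0.107 0.281]
T [0.0, 0.0, 0.0] R [0.0, 0.6, 0.0] -> [0.577 0.199 0.349] q [-17.  44.  88.  71. 110. 150.] e0.0000 dq36 clr [0.206 0.128 0.287]
```

Emit:
arm_command(
  translation=[
    [0,0,0],
    [0,0,0],
    [0,0,0],
    [0,0,0],
    [0,0,0],
  ],
  rotation=[
    [0,0.12,0],
    [0,0.24,0],
    [0,0.36,0],
    [0,0.48,0],
    [0,0.6,0],
  ],
  grip=[1,1,1,1,1],
)

```text
time_s: 10.0
position: [0.5766, 0.1991, 0.3498]
tcp_rot: [[-0.775, -0.174, 0.608], [-0.136, 0.985, 0.109], [-0.618, 0.002, -0.786]]
force: [0.2, -0.7, -0.5]
opening: 0.171
```

Emit:
arm_command(
  translation=[
    [0,0,0],
    [0,0,0],
    [0,0,0],
    [0,0,0],
    [0,0,0],
  ],
  rotation=[
    [0,0.12,0],
    [0,0.24,0],
    [0,0.36,0],
    [0,0.48,0],
    [0,0.6,0],
  ],
  grip=[1,1,1,1,1],
)

```text
time_s: 10.5
position: [0.5766, 0.199, 0.3498]
tcp_rot: [[-0.984, -0.174, 0.037], [-0.174, 0.985, 0.008], [-0.037, 0.002, -0.999]]
force: [0.4, -0.3, -0.3]
opening: 0.17
```

Emit:
arm_command(
  translation=[
    [0,0,0],
    [0,0,0],
    [0,0,0],
    [0,0,0],
    [0,0,0],
  ],
  rotation=[
    [0,0.12,0],
    [0,0.24,0],
    [0,0.36,0],
    [0,0.48,0],
    [0,0.6,0],
  ],
  grip=[1,1,1,1,1],
)

```text
time_s: 11.0
position: [0.5766, 0.199, 0.3498]
tcp_rot: [[-0.818, -0.174, -0.549], [-0.146, 0.985, -0.096], [0.557, 0.002, -0.83]]
force: [-0.3, -0.7, -1.1]
opening: 0.172
```

Emit:
arm_command(
  translation=[
    [0,0,0],
    [0,0,0],
    [0,0,0],
    [0,0,0],
    [0,0,0],
  ],
  rotation=[
    [0,0.12,0],
    [0,0.24,0],
    [0,0.36,0],
    [0,0.48,0],
    [0,0.6,0],
  ],
  grip=[1,1,1,1,1],
)

```text
time_s: 11.5
position: [0.5766, 0.199, 0.3498]
tcp_rot: [[-0.339, -0.174, -0.925], [-0.062, 0.985, -0.163], [0.939, 0.002, -0.344]]
force: [-0.0, 0.3, -0.8]
opening: 0.171
```

Emit:
arm_command(
  translation=[
    [0,0,0],
    [0,0,0],
    [0,0,0],
    [0,0,0],
    [0,0,0],
  ],
  rotation=[
    [0,0.12,0],
    [0,0.24,0],
    [0,0.36,0],
    [0,0.48,0],
    [0,0.56,0],
  ],
  grip=[1,1,1,1,1],
)

```text
time_s: 12.0
position: [0.5766, 0.1991, 0.3498]
tcp_rot: [[0.228, -0.175, -0.958], [0.039, 0.985, -0.17], [0.973, 0.002, 0.232]]
force: [-0.1, 0.4, -1.1]
opening: 0.173
```

```bash
cat > meas.py <<'E'
from go import *; from t import *
from h import *
import sys
np.set_printoptions(precision=4,suppress=True)
s=eyes.capture("side");t=eyes.capture("top")
st=bot.read_state();p=np.array(st['position']);R=np.array(st['tcp_rot']);g=p+.003*R[:,1];print(g,st['joint_positions'].round(1),st['time_s'],st['opening']);print(R)
for n in("spatula_handle_end","spatula_blade_tip","crock_rim","crock"):
    A=[models.spot_point(c,n)[:1] for c in("side","top")]; px=[np.array(r[0]["point"])*[640,480] if r else None for r in A]
    print(n,[(round(r[0]['conf'],2),x.round(1)) for r,x in zip(A,px) if r])
    if all(x is not None for x in px): x,e=tri((s,t),px); print('   ',x,e[0],'tool',R.T@(x-g))
big=lambda i,r,f:cv2.resize(i[r[1]:r[3],r[0]:r[2]],None,fx=f,fy=f,interpolation=cv2.INTER_CUBIC)
if len(sys.argv)>1: cv2.imwrite(sys.argv[1],np.hstack([big(t["image"],(215,170,315,310),4),big(s["image"],(250,170,350,310),4)]))
E
python3 meas.py pics/z5.png
```

```text
[0.576  0.202  0.3498] [-17.4  44.   88.3  70.8 110.  147.5] 12.1 0.17521443936024741
[[ 0.2243 -0.1745 -0.9588]
 [ 0.0381  0.9847 -0.1703]
 [ 0.9738  0.0016  0.2275]]
spatula_handle_end [(0.77, array([304.6, 239.1])), (0.84, array([273.8, 239.8]))]
    [0.5499 0.1795 0.2323] 0.003013310744745407 tool [-0.1211 -0.0177  0.0022]
spatula_blade_tip [(0.73, array([274.5, 155.9]))]
crock_rim [(0.76, array([320.4, 284.9])), (0.88, array([268.4, 264.4]))]
    [0.4957 0.2011 0.106 ] 0.004119874290517315 tool [-0.2555  0.0127  0.0217]
crock [(0.68, array([303.5, 412.5])), (0.88, array([271.7, 267. ]))]
    [ 0.5297  0.2578 -0.5794] 0.005416433495942703 tool [-0.9131  0.0616 -0.1765]
```

View pics/z5.png

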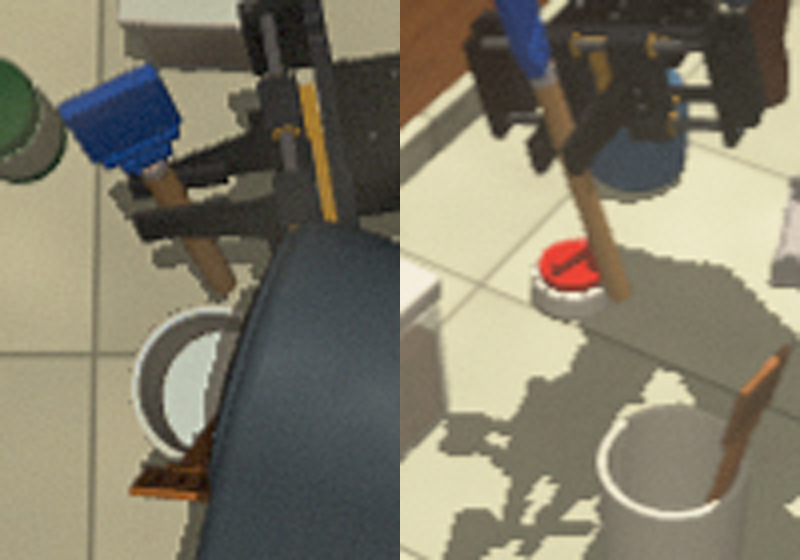

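The spatula is turned over, blade up. The handle end is at about (621,298) in the side crop and (232,285) in the top crop. It sits tilted about 7° in the grip, with the handle end towards the gripper. The crock and turner have not moved.

```bash
cat > place.py <<'E'
from go import *; from h import *
np.set_printoptions(precision=4,suppress=True)
s=eyes.capture("side");t=eyes.capture("top")
st=bot.read_state();R=np.array(st['tcp_rot']);g=np.array(st['position'])+.003*R[:,1]
x,e=tri((s,t),((304.8,243.3),(272.5,240.8))); print(x,e,'tool',R.T@(x-g))
y=np.array([.5499,.1795,.2323]); hv=R.T@((x+y)/2-g); hv=hv/np.linalg.norm(hv)*.129; print('hv',hv)
json.dump(hv.tolist(),open('hv.json','w'))
C[:]=[.495,.202,0]
R2=R@Ro.from_euler('y',-4,degrees=True).as_matrix(); u=-R2@hv/.129; print('u',u)
E=C+a_*.013+[0,-.006,.010]; print('rim offset',(E+u*.1/u[2]-C)[:2])
run([(E+[0,0,.125]-R2@hv,R2),(E+[0,0,.03]+u*.0-R2@hv,R2)])
print('final clr',clear(E-R2@hv,R2,.04),'open',clear(E-R2@hv,R2,.0585))
E
python3 place.py
```

```text
[0.5481 0.1832 0.2211] [np.float64(0.002164507084726206), np.float64(0.0021645070847260473)] tool [-0.1326 -0.0139  0.0007]
hv [-0.128  -0.0159  0.0014]
u [0.1444 0.1496 0.9782]
rim offset [0.0277 0.0082]
now 12.6 [0.5765 0.199  0.3501] [-17.4  44.   88.3  70.8 110.  147.5]
T [-0.61, 0.13, 0.16] R [0.0, -0.033, 0.0] -> [0.552 0.205 0.305] q [-18.  47.  93.  68. 108. 138.] e0.0000 dq9 clr [0.159 0.075 0.25 ]
T [-0.6, 0.13, 0.18] R [0.0, -0.034, -0.0] -> [0.527 0.211 0.261] q [-18.  50.  97.  66. 105. 129.] e0.0000 dq9 clr [0.111 0.039 0.209]
T [-0.59, -0.0, -0.1] R [0.0, 0.0, 0.0] -> [0.527 0.212 0.213] q [-18.  55.  96.  65. 103. 125.] e0.0000 dq5 clr [0.064 0.033 0.161]
T [-0.58, -0.01, -0.09] R [-0.0, 0.0, 0.0] -> [0.527 0.211 0.166] q [-18.  60.  95.  64. 101. 121.] e0.0000 dq5 clr [0.019 0.023 0.114]
final clr (np.float64(-0.006019946385498895), np.float64(0.03385981008650346), np.float64(0.08380416921632611)) open (np.float64(-0.006019946385498895), np.float64(0.016998637428741126), np.float64(0.08380416921632611))
```

```bash
cat > opt.py <<'E'
from go import *; import itertools
C[:]=[.495,.202,0]; hv=np.array(json.load(open('hv.json'))); st=bot.read_state(); R=np.array(st['tcp_rot'])
out=[]
for roll,pit,yaw in itertools.product(range(-20,3,4),range(0,21,4),range(-30,46,15)):
    R2=Ro.from_euler('z',yaw,degrees=True).as_matrix()@R@Ro.from_euler('yz',[roll,pit],degrees=True).as_matrix()
    R3=Ro.from_euler('z',yaw,degrees=True).as_matrix()@R@Ro.from_euler('y',roll,degrees=True).as_matrix()@Ro.from_euler('z',pit,degrees=True).as_matrix()
    u=-R3@hv/.129
    for ox,oy in itertools.product(np.arange(.004,.026,.004),np.arange(-.02,.021,.005)):
        E=C+a_*ox+ty_*oy+[0,0,.009] if False else C+a_*ox+np.array([-a_[1],a_[0],0])*oy+[0,0,.009]
        rim=(E+u*.1/u[2]-C)[:2]
        if np.hypot(*rim)>.034 or np.hypot(ox,oy)>.026 or rim@a_[:2]<.0: continue
        c=clear(E-R3@hv,R3,.0585)
        out.append((min(c[0],c[1]-.01),c[0],c[1],roll,pit,yaw,ox,oy,*rim,*u))
out.sort(key=lambda r:-r[0])
np.set_printoptions(precision=3,suppress=True,linewidth=140)
seen=set()
for r in out:
    if r[3:6] in seen: continue
    seen.add(r[3:6]); R3=Ro.from_euler('z',r[5],degrees=True).as_matrix()@R@Ro.from_euler('y',r[3],degrees=True).as_matrix()@Ro.from_euler('z',r[4],degrees=True).as_matrix()
    E=C+a_*r[6]+np.array([-a_[1],a_[0],0])*r[7]+[0,0,.009]; G2=E-R3@hv
    q,e=ik(G2-.003*R3[:,1],R3,np.array([-17,65,90,64,100,125.]))
    print(np.array(r),'| y',R3[:,1],'q',q.round(0),'e%.3f'%e)
    if len(seen)>=14: break
E
python3 opt.py
```

```text
[  0.009   0.009   0.026 -12.      0.     45.      0.024  -0.01    0.015  -0.002  -0.083   0.095   0.992] | y [-0.82   0.573  0.002] q [ -6.  68.  68.  38. 127. 117.] e0.000
[  0.009   0.009   0.025 -20.      0.     45.      0.024  -0.01    0.007  -0.014  -0.162  -0.018   0.987] | y [-0.82   0.573  0.002] q [ -7.  67.  70.  36. 127. 107.] e0.000
[ 0.009  0.009  0.027 -4.     0.    45.     0.024 -0.01   0.023  0.009 -0.004  0.208  0.978] | y [-0.82   0.573  0.002] q [ -4.  68.  66.  40. 128. 126.] e0.000
[ 0.009  0.009  0.026 -8.     0.    45.     0.024 -0.01   0.019  0.003 -0.043  0.152  0.988] | y [-0.82   0.573  0.002] q [ -5.  68.  67.  39. 128. 122.] e0.000
[  0.009   0.009   0.026 -16.      0.     45.      0.024  -0.01    0.011  -0.008  -0.122   0.038   0.992] | y [-0.82   0.573  0.002] q [ -6.  67.  69.  37. 127. 112.] e0.000
[ 0.008  0.008  0.018 -4.     0.    30.     0.016 -0.02   0.019 -0.001  0.05   0.202  0.978] | y [-0.643  0.765  0.002] q [-10.  66.  76.  47. 119. 126.] e0.000
[ 0.008  0.008  0.021  0.     0.    15.     0.016 -0.02   0.031  0.001  0.162  0.211  0.964] | 
[... 518 characters left out ...]
6.  77.  46. 118. 121.] e0.000
[ 0.007  0.007  0.018 -4.     0.     0.     0.016 -0.02   0.029 -0.006  0.144  0.15   0.978] | y [-0.175  0.985  0.002] q [-19.  63.  94.  63. 101. 120.] e0.000
[  0.007   0.009   0.017 -12.      0.     30.      0.016  -0.02    0.009  -0.01   -0.055   0.113   0.992] | y [-0.643  0.765  0.002] q [-11.  65.  78.  45. 118. 116.] e0.000
[  0.007   0.009   0.017 -16.      0.     30.      0.016  -0.02    0.003  -0.014  -0.108   0.069   0.992] | y [-0.643  0.765  0.002] q [-12.  65.  79.  44. 118. 111.] e0.000
[ 0.006  0.006  0.017 -4.     0.    15.     0.02  -0.015  0.029  0.002  0.101  0.182  0.978] | y [-0.423  0.906  0.002] q [-14.  64.  84.  55. 110. 125.] e0.000
```

```bash
cat > place2.py <<'E'
from go import *
C[:]=[.495,.202,0]; hv=np.array(json.load(open('hv.json'))); n_=np.array([-a_[1],a_[0],0])
def tgt(R2,dz): E=C+a_*.016-n_*.018+[0,0,.009+dz]; return E-R2@hv
E
python3 - <<'E'
from place2 import *
st=bot.read_state();R=np.array(st['tcp_rot']); R2=R@Ro.from_euler('y',-4,degrees=True).as_matrix()
run([(tgt(R2,.13),R2),(tgt(R2,.06),R2),(tgt(R2,.02),R2)]); print(clear(tgt(R2,0),R2,.0585))
E
```

```text
now 12.6 [0.5765 0.199  0.3501] [-17.4  44.   88.3  70.8 110.  147.5]
T [-0.58, 0.05, 0.17] R [0.0, -0.033, 0.0] -> [0.552 0.199 0.308] q [-18.  47.  93.  68. 108. 138.] e0.0000 dq9 clr [0.162 0.081 0.253]
T [-0.58, 0.05, 0.18] R [0.0, -0.034, -0.0] -> [0.529 0.199 0.265] q [-19.  50.  96.  65. 106. 130.] e0.0000 dq9 clr [0.117 0.049 0.213]
T [-0.87, 0.0, -0.13] R [-0.0, 0.0, 0.0] -> [0.528 0.199 0.195] q [-19.  57.  96.  64. 103. 124.] e0.0000 dq7 clr [0.049 0.031 0.143]
T [-0.49, 0.0, -0.08] R [-0.0, 0.0, 0.0] -> [0.528 0.199 0.155] q [-19.  61.  95.  63. 102. 121.] e0.0000 dq4 clr [0.012 0.022 0.103]
(np.float64(0.004937524657456539), np.float64(0.017579198301699538), np.float64(0.0828041692163261))
```

Emit:
arm_command(
  translation=[
    [-0.29,0.02,0.08],
    [-0.58,0.05,0.17],
    [-0.58,0.05,0.17],
    [-0.58,0.05,0.17],
  ],
  rotation=[
    [0,-0.017,0],
    [0,-0.033,0],
    [0,-0.033,0],
    [0,-0.033,0],
  ],
  grip=[1,1,1,1],
)

```text
time_s: 13.0
position: [0.553, 0.1988, 0.3083]
tcp_rot: [[0.191, -0.174, -0.966], [0.031, 0.985, -0.171], [0.981, 0.003, 0.194]]
force: [0.6, -0.4, -1.2]
opening: 0.172
```

Emit:
arm_command(
  translation=[
    [-0.29,0.02,0.09],
    [-0.58,0.05,0.18],
    [-0.58,0.05,0.18],
    [-0.58,0.05,0.18],
  ],
  rotation=[
    [0,-0.017,0],
    [0,-0.034,0],
    [0,-0.034,0],
    [0,-0.034,0],
  ],
  grip=[1,1,1,1],
)

```text
time_s: 13.4
position: [0.5302, 0.1987, 0.2663]
tcp_rot: [[0.155, -0.173, -0.973], [0.025, 0.985, -0.172], [0.988, 0.002, 0.157]]
force: [-0.2, -0.3, -0.9]
opening: 0.179
```

```bash
python3 meas.py pics/z6.png
```

```text
[0.5296 0.2016 0.2665] [-18.8  49.7  96.1  65.5 105.8 129.7] 13.5 0.17053237434595486
[[ 0.1533 -0.174  -0.9727]
 [ 0.0262  0.9847 -0.172 ]
 [ 0.9878  0.0009  0.1556]]
spatula_handle_end [(0.86, array([273. , 257.2]))]
spatula_blade_tip [(0.26, array([364.2, 231.3])), (0.81, array([246.4, 228.9]))]
    [0.4705 0.2013 0.3496] 0.08710517926420971 tool [0.0731 0.01   0.0705]
crock_rim [(0.79, array([320.2, 285. ])), (0.92, array([267.7, 265.9]))]
    [0.4932 0.2032 0.1084] 0.0024669258262523842 tool [-0.1616  0.0078  0.0105]
crock [(0.91, array([318.2, 309.4])), (0.69, array([272.9, 268.5]))]
    [ 0.496   0.2016 -0.0019] 0.0006570884021043935 tool [-0.2703  0.0056 -0.0091]
```

View pics/z6.png

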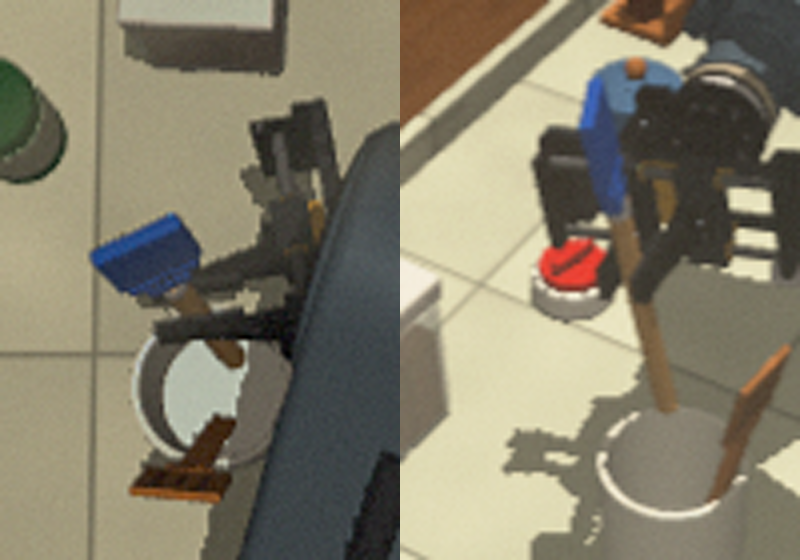

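Run:
```python
from place2 import *; from h import *
np.set_printoptions(precision=4,suppress=True)
s=eyes.capture("side");t=eyes.capture("top");st=bot.read_state();R=np.array(st['tcp_rot']);g=np.array(st['position'])+.003*R[:,1]
x,e=tri((s,t),((316.6,271),(273,257.8)));print(x,e,'tool',R.T@(x-g),'pred',g+R@hv,'off crock',x-C)
# tip: top crop blade edge mid (132,232), side crop (597,75)
b,e=tri((s,t),((250+197/4-.5,170+80/4-.5),(215+134/4-.5,170+236/4-.5)));print('tip',b,e,'tool',R.T@(b-g),np.linalg.norm(x-b)); u=(b-x)/np.linalg.norm(b-x);print('u',u)
run([(tgt(R,.06),R),(tgt(R,.025),R)])
```

```text
[0.5124 0.1878 0.1394] [np.float64(0.0011152154905342475), np.float64(0.0011152154905342845)] tool [-0.1272 -0.0112 -0.002 ] pred [0.5098 0.1825 0.1391] off crock [ 0.0174 -0.0142  0.1394]
tip [0.5473 0.211  0.4135] [np.float64(0.0006943910937380674), np.float64(0.0006943910937379961)] tool [0.1496 0.006  0.0036] 0.27732002074355705
u [0.1257 0.0838 0.9885]
now 14.0 [0.529  0.1988 0.2653] [-18.9  49.8  96.2  65.4 105.7 129.6]
T [-0.87, 0.0, -0.13] R [0.0, 0.0, 0.0] -> [0.528 0.199 0.195] q [-19.  57.  96.  64. 103. 124.] e0.0000 dq7 clr [0.049 0.031 0.143]
T [-0.43, 0.0, -0.07] R [0.0, 0.0, 0.0] -> [0.528 0.199 0.16 ] q [-19.  61.  95.  63. 102. 121.] e0.0000 dq4 clr [0.017 0.022 0.108]
```

The handle end, at (273,258) in the top picture and (317,271) in the side picture, hangs 3 cm above the mouth and inside the rim. It measures within about 6 mm of my prediction, so I'm lowering it.

Emit:
arm_command(
  translation=[
    [-0.3,-0.02,-0.05],
    [-0.6,-0.04,-0.09],
    [-0.87,-0.04,-0.13],
    [-0.87,-0.04,-0.13],
  ],
  rotation=[
    [0,0,0],
    [0,0,0],
    [0,0,0],
    [0,0,0],
  ],
  grip=[1,1,1,1],
)

```text
time_s: 14.4
position: [0.5284, 0.1957, 0.1927]
tcp_rot: [[0.161, -0.174, -0.972], [0.026, 0.985, -0.172], [0.987, 0.003, 0.163]]
force: [-0.9, -0.1, -1.4]
opening: 0.17
```

Emit:
arm_command(
  translation=[
    [-0.14,0,-0.02],
    [-0.28,0,-0.05],
    [-0.43,0,-0.07],
    [-0.43,0,-0.07],
    [-0.43,0,-0.07],
  ],
  rotation=[
    [0,0,0],
    [0,0,0],
    [0,0,0],
    [0,0,0],
    [0,0,0],
  ],
  grip=[1,1,1,1,1],
)

```text
time_s: 14.9
position: [0.5288, 0.1958, 0.16]
tcp_rot: [[0.157, -0.175, -0.972], [0.025, 0.985, -0.173], [0.987, 0.002, 0.159]]
force: [0.2, 0.2, -1.2]
opening: 0.173
```

```bash
python3 meas.py pics/z7.png
```

```text
[0.5283 0.1987 0.1604] [-19.2  60.6  94.5  63.2 102.  121.2] 15.0 0.1696589924581517
[[ 0.1559 -0.1745 -0.9722]
 [ 0.0259  0.9847 -0.1726]
 [ 0.9874  0.0017  0.1581]]
spatula_handle_end [(0.74, array([318.1, 292.9])), (0.84, array([279. , 260.9]))]
    [0.5116 0.1808 0.0418] 0.0015502009624366552 tool [-0.1202 -0.0149  0.0006]
spatula_blade_tip [(0.91, array([297.4, 229.5])), (0.92, array([255.6, 233.6]))]
    [0.5536 0.2123 0.2895] 0.00045842020495456793 tool [ 0.1317  0.0092 -0.0065]
crock_rim [(0.69, array([301.3, 415.8])), (0.61, array([267.1, 264.5]))]
    [ 0.5349  0.2741 -0.5807] 0.01043890613588014 tool [-0.7287  0.0718 -0.1366]
crock [(0.57, array([319.3, 308.4])), (0.95, array([272.4, 270. ]))]
    [0.4917 0.2023 0.0062] 0.0008982858158968632 tool [-0.1579  0.0097  0.0106]
```

View pics/z7.png

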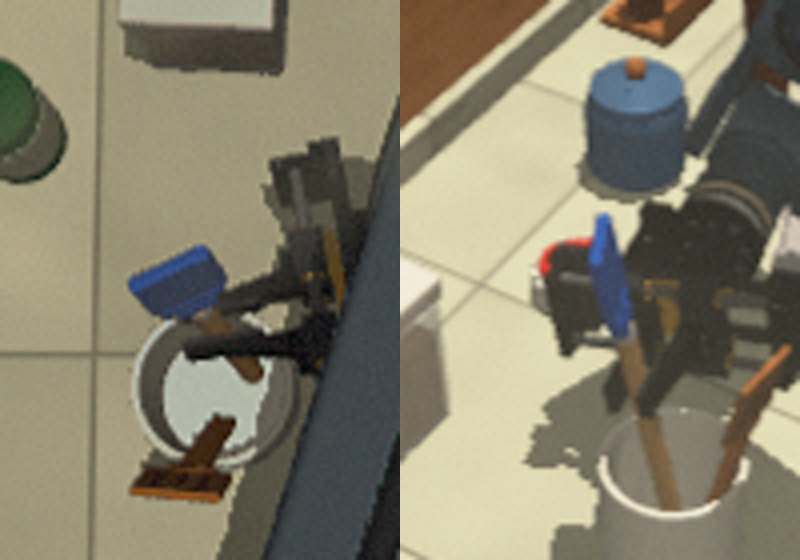

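The spatula is in the crock with its handle down at about (255,375) in the top crop, clear of the turner. The handle end measures roughly 26 mm above the inner floor, so I'll lower it in small steps and watch the force.

Emit:
arm_command(
  translation=[
    [-0.05,0,-0.01],
    [-0.1,0,-0.02],
    [-0.15,0,-0.025],
    [-0.19,0,-0.03],
    [-0.19,0,-0.03],
  ],
  rotation=[
    [0,0,0],
    [0,0,0],
    [0,0,0],
    [0,0,0],
    [0,0,0],
  ],
  grip=[1,1,1,1,1],
)

```text
time_s: 15.9
position: [0.5286, 0.1958, 0.144]
tcp_rot: [[0.157, -0.175, -0.972], [0.026, 0.985, -0.173], [0.987, 0.002, 0.16]]
force: [-0.6, -0.2, -0.3]
opening: 0.171
```

Emit:
arm_command(
  translation=[
    [-0.02,0,-0.003],
    [-0.04,0,-0.006],
    [-0.04,0,-0.006],
  ],
  rotation=[
    [0,0,0],
    [0,0,0],
    [0,0,0],
  ],
  grip=[1,1,1],
)

```text
time_s: 16.2
position: [0.5287, 0.1958, 0.1413]
tcp_rot: [[0.156, -0.174, -0.972], [0.026, 0.985, -0.173], [0.987, 0.002, 0.159]]
force: [-0.1, -1.0, -0.5]
opening: 0.172
```

Emit:
arm_command(
  translation=[
    [-0.02,0,-0.003],
    [-0.03,0,-0.005],
    [-0.03,0,-0.005],
  ],
  rotation=[
    [0,0,0],
    [0,0,0],
    [0,0,0],
  ],
  grip=[1,1,1],
)

```text
time_s: 16.5
position: [0.5287, 0.1958, 0.1388]
tcp_rot: [[0.157, -0.174, -0.972], [0.026, 0.985, -0.172], [0.987, 0.002, 0.159]]
force: [0.8, 0.9, -1.2]
opening: 0.172
```

Emit:
arm_command(
  translation=[
    [-0.012,0,-0.002],
    [-0.025,0,-0.004],
    [-0.025,0,-0.004],
  ],
  rotation=[
    [0,0,0],
    [0,0,0],
    [0,0,0],
  ],
  grip=[1,1,1],
)

```text
time_s: 16.8
position: [0.5287, 0.1958, 0.1375]
tcp_rot: [[0.156, -0.174, -0.972], [0.024, 0.985, -0.173], [0.987, 0.003, 0.158]]
force: [1.0, -0.0, 2.1]
opening: 0.171
```

Emit:
arm_command(
  translation=[
    [-0.012,0,-0.002],
    [-0.02,0,-0.003],
    [-0.02,0,-0.003],
  ],
  rotation=[
    [0,0,0],
    [0,0,0],
    [0,0,0],
  ],
  grip=[1,1,1],
)

```text
time_s: 17.1
position: [0.5288, 0.1958, 0.1372]
tcp_rot: [[0.156, -0.174, -0.972], [0.021, 0.985, -0.173], [0.987, 0.006, 0.158]]
force: [0.7, 0.0, 6.1]
opening: 0.17
```

Contact showed as upward force rising to 6 N with the tool stalling at the expected floor height. I'll ease off slightly and open the gripper.

Emit:
arm_command(
  translation=[
    [0.01,0,0.002],
    [0.01,0,0.002],
    [0.01,0,0.002],
    [0.01,0,0.002],
    [0.01,0,0.002],
  ],
  rotation=[
    [0,0,0],
    [0,0,0],
    [0,0,0],
    [0,0,0],
    [0,0,0],
  ],
  grip=[0.5,0.3,0,0,0],
)

```text
time_s: 17.6
position: [0.5286, 0.1958, 0.1359]
tcp_rot: [[0.157, -0.175, -0.972], [0.026, 0.985, -0.173], [0.987, 0.001, 0.159]]
force: [-0.3, 0.4, -0.3]
opening: 0.474
```

Emit:
arm_command(
  translation=[
    [0,0,0],
    [0,0,0],
    [0,0,0],
    [0,0,0],
    [0,0,0],
  ],
  rotation=[
    [0,0,0],
    [0,0,0],
    [0,0,0],
    [0,0,0],
    [0,0,0],
  ],
  grip=[-0.2,-0.2,-0.2,-0.2,-0.2],
)

```text
time_s: 18.1
position: [0.5287, 0.1958, 0.1362]
tcp_rot: [[0.156, -0.175, -0.972], [0.026, 0.985, -0.173], [0.987, 0.002, 0.159]]
force: [0.4, 0.1, -0.1]
opening: 0.6
```

```bash
python3 meas.py pics/z8.png
```

```text
[0.5281 0.1987 0.1361] [-19.2  63.1  93.8  62.8 101.2 119.6] 18.2 0.6006876268691965
[[ 0.1564 -0.1745 -0.9722]
 [ 0.0261  0.9847 -0.1726]
 [ 0.9873  0.0016  0.1586]]
spatula_handle_end [(0.8, array([277.5, 272.2]))]
spatula_blade_tip [(0.91, array([277.4, 247.9])), (0.83, array([234.8, 225.8]))]
    [0.5776 0.2647 0.2563] 0.0018354432193523373 tool [ 0.1281  0.0565 -0.0404]
crock_rim [(0.97, array([319.7, 285.9])), (0.88, array([269.4, 265.6]))]
    [0.4955 0.2002 0.1004] 0.0015252322821785816 tool [-0.0403  0.0071  0.0259]
crock [(0.7, array([316.6, 308.1])), (0.72, array([273.1, 267. ]))]
    [0.5007 0.2013 0.0004] 0.001496081567170679 tool [-0.1382  0.0071  0.0047]
```

View pics/z8.png

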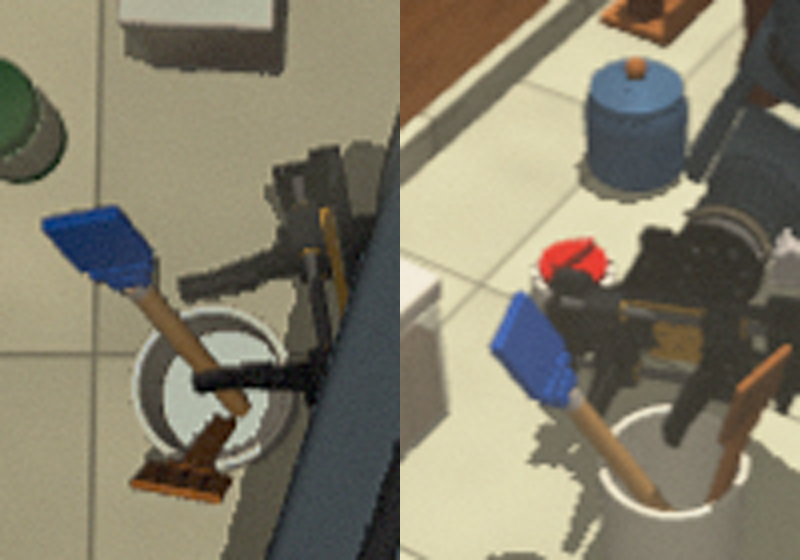

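The spatula now leans on the rim with its blade at about (100,245) in the top crop and its handle foot at about (243,405), beside the turner. The fingers are free, so I'm retracting straight back.

Emit:
arm_command(
  translation=[
    [0,-0.25,0],
    [0,-0.5,0],
    [0,-0.75,0],
    [0,-1,0],
    [0,-1,0],
  ],
  rotation=[
    [0,0,0],
    [0,0,0],
    [0,0,0],
    [0,0,0],
    [0,0,0],
  ],
  grip=[-0.2,-0.2,-0.2,-0.2,-0.2],
)

```text
time_s: 19.1
position: [0.5444, 0.1136, 0.1357]
tcp_rot: [[0.154, -0.17, -0.973], [0.027, 0.985, -0.168], [0.988, -0.0, 0.156]]
force: [0.6, 0.2, 0.6]
opening: 0.599
```

Emit:
arm_command(
  translation=[
    [0.2,-0.5,0],
    [0.4,-1,0],
    [0.4,-1,0],
    [0.4,-1,0],
    [0.4,-1,0],
  ],
  rotation=[
    [0,0,0],
    [0,0,0],
    [0,0,0],
    [0,0,0],
    [0,0,0],
  ],
  grip=[-0.2,-0.2,-0.2,-0.2,-0.2],
)

```text
time_s: 19.6
position: [0.5608, 0.04, 0.1672]
tcp_rot: [[0.158, -0.175, -0.972], [0.025, 0.985, -0.173], [0.987, 0.003, 0.16]]
force: [0.1, 0.2, 0.1]
opening: 0.6
```

```bash
python3 meas.py pics/z9.png
```

```text
[0.5603 0.0434 0.1672] [-31.1  61.6  83.7  54.3 112.2 126.7] 19.7 0.5950176618507667
[[ 0.1586 -0.1761 -0.9715]
 [ 0.0252  0.9844 -0.1743]
 [ 0.987   0.0031  0.1606]]
spatula_handle_end [(0.64, array([331.3, 304.7])), (0.83, array([283.2, 277.4]))]
    [0.4704 0.1723 0.005 ] 0.0006653056952910376 tool [-0.171   0.1421  0.0388]
spatula_blade_tip [(0.86, array([269., 264.])), (0.83, array([225.7, 224.6]))]
    [0.5861 0.2925 0.2189] 0.0021777110556475913 tool [ 0.0614  0.2407 -0.0602]
crock_rim [(0.59, array([320.8, 286.3])), (0.69, array([269.8, 265.3]))]
    [0.4948 0.1987 0.098 ] 0.0032135728320749958 tool [-0.0748  0.1641  0.0254]
crock [(0.7, array([319.6, 308.6])), (0.63, array([274.6, 268.3]))]
    [ 0.4955  0.1966 -0.0031] 0.0004942152411908627 tool [-0.1744  0.1616  0.0088]
```

View pics/z9.png

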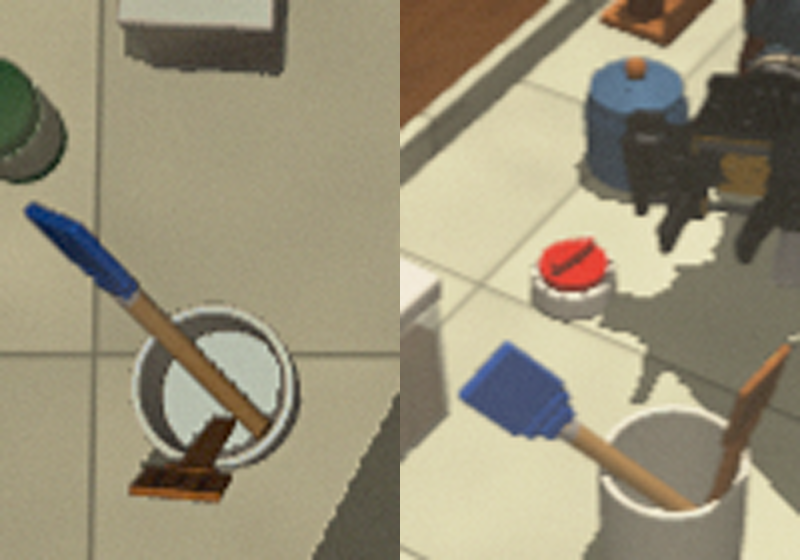

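Emit:
arm_command(
  translation=[
    [0.3,-0.3,0],
    [0.3,-0.3,0],
    [0.3,-0.3,0],
    [0.3,-0.3,0],
    [0.3,-0.3,0],
  ],
  rotation=[
    [0,0,0],
    [0,0,0],
    [0,0,0],
    [0,0,0],
    [0,0,0],
  ],
  grip=[-0.2,-0.2,-0.2,-0.2,-0.2],
)

```text
time_s: 20.6
position: [0.569, 0.0168, 0.1906]
tcp_rot: [[0.158, -0.175, -0.972], [0.025, 0.985, -0.173], [0.987, 0.003, 0.16]]
force: [0.8, -0.7, -0.1]
opening: 0.604
```

Emit:
arm_command(
  translation=[
    [0,0,0],
    [0,0,0],
    [0,0,0],
    [0,0,0],
    [0,0,0],
  ],
  rotation=[
    [0,0,0],
    [0,0,0],
    [0,0,0],
    [0,0,0],
    [0,0,0],
  ],
  grip=[-0.2,-0.2,-0.2,-0.2,-0.2],
)

```text
time_s: 21.1
position: [0.5696, 0.0161, 0.1911]
tcp_rot: [[0.156, -0.175, -0.972], [0.026, 0.985, -0.173], [0.987, 0.002, 0.158]]
force: [-0.2, 0.2, -0.3]
opening: 0.598
```

Run:
```python
from h import *
np.set_printoptions(precision=4,suppress=True)
s=eyes.capture("side");t=eyes.capture("top")
# pixels read off the last crops: handle end, blade tip
R={}
for n in("spatula_handle_end","spatula_blade_tip","crock_rim","turner_foot"):
    A=[models.spot_point(c,n)[:1] for c in("side","top")]; px=[np.array(r[0]["point"])*[640,480] if r else None for r in A]
    if all(x is not None for x in px): R[n],e=tri((s,t),px); print(n,px,R[n],e[0])
v=R["spatula_handle_end"]-R["spatula_blade_tip"]; print('len',np.linalg.norm(v),'angle rad',np.arccos(v[2]/np.linalg.norm(v)))
# compare with 1 s ago
import cv2
big=lambda i,r,f:cv2.resize(i[r[1]:r[3],r[0]:r[2]],None,fx=f,fy=f,interpolation=cv2.INTER_CUBIC)
new=np.hstack([big(t["image"],(215,170,315,310),4),big(s["image"],(250,170,350,310),4)]); old=cv2.imread("pics/z9.png")
d=cv2.absdiff(new,old).max(2)
print('diff top spatula',(d[190:510,20:300]>60).sum(),'side spatula',(d[330:520,455:750]>60).sum())
```

```text
spatula_handle_end [array([330.112, 303.408]), array([283.008, 278.592])] [0.47   0.1736 0.0118] 0.0027460128316784656
spatula_blade_tip [array([267.776, 262.8  ]), array([225.984, 225.408])] [0.5861 0.2925 0.2224] 0.004944984857808357
crock_rim [array([320.192, 284.016]), array([269.184, 264.096])] [0.4968 0.1992 0.107 ] 0.0036179398324052057
turner_foot [array([240.192, 317.088]), array([270.272, 275.52 ])] [0.5667 0.2821 0.0159] 0.11787464011018937
len 0.26823798171910257 angle rad 2.473455666120452
diff top spatula 0 side spatula 1426
```

```bash
python3 -c "
from rig import bot
print(bot.hand_in(), bot.read_state()['time_s'])"
```

```text
the job is handed in; nothing more can be done
the job is handed in; nothing more can be done
```

The job is handed in at about 21 s of the 64 s allowed; no verdict was reported. The spatula stands handle-down in the crock beside the turner.

I gripped the handle mid-length with the tool level and drew it out. I rolled it 180° about the tool axis and lowered it until the floor pushed back with about 6 N. Then I let go and backed the gripper clear. The utensil rest was not needed.

| Last check | Measured | Limit |
|---|---|---|
| Handle end above the crock's underside | about 12 mm | 0 to 25 mm |
| Handle end from the crock axis | about 38 mm | below 46 mm |
| Spatula angle (lean) | 2.47 rad (about 38°) | above 2.3 rad |

- **Crock:** its rim measured within a few millimetres of where it started, which is as close as the cameras measure.
- **Turner:** it still stands handle-down in the picture. Its foot is hidden and the network's reading for it was inconsistent between cameras, so I did not use it.
- **At rest:** the spatula did not change in the top pictures between the last two looks. The side picture changed around the crock, which I put down to the arm's moving shadow but did not check.
- **After release:** the spatula swung from about 9° to 38° of lean before it settled against the rim, which is more than I had planned. It is still inside the limit.

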